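# Cradle a climbing cam and hold its trigger at the service mark

## Robot

A 6-joint arm with a two-finger parallel gripper is mounted at the origin on the work surface. World frame = base frame: x ahead of the robot, y to its left, z up, the work surface at z = 0. Lengths are in m, angles in rad, forces in N, time in s.
With the tool pointing down it reaches from about 0.375 to 0.9 m from the base axis. Payload 3.1 kg.
Tool frame: the origin (TCP) lies on the front face of the gripper's body, between the roots of the fingers; the fingertips stand 73 mm ahead of it and the grasp point (between the pads) lies 54 mm ahead of it (manip.finger_overhang is the distance from the TCP to the fingertips, in m); z points along the fingers, y is the direction in which the jaws open and shut (so a half turn about z gives the same grasp; the last joint's range is limited). The gripper opens to 85 mm and grips with 20 to 120 N. Pads are 22 mm wide; open, the fingers measure 114 mm over their backs; the gripper's body (76 mm by 85 mm) begins 54 mm behind the grasp point. The pads swing forward as they close: fully open they stand 13 mm farther back than shut.
Start: joints at [-1.369, 0.527, 1.433, -0, 1.181, -0.178], TCP at [0.232, -0.58, 0.304] pointing down, gripper open.
Joint ranges: [-3.08, 3.08], [-0.75, 2.2], [0.22, 2.44], [-1.43, 4.57], [0, 2.65], [-2.85, 2.85]. Speed limits (rad/s): [2.79, 2.79, 3.14, 3.14, 3.14, 3.14].

## Interface

Orientations are given as a unit quaternion [x, y, z, w].
In Python, from station import manip gives the robot as it stands.
- The arm moves only by the tool apply_moves, never from a script. Its argument "increments" is a list that holds one entry, the list of rows, each a list of 4 numbers: the shift along the tool's x, y, z in m, then the turn about the tool's z in degrees. In form: [[[dx, dy, dz, spin], ...]]. A call has 1 to 5 rows; each row shifts and turns the pose as measured when the row begins, along the tool's axes as they then stand; what a row does not reach is not made up. A row lasts 1/10 s, in which the tool goes at most 50 mm and 8.59 degrees, less where a joint would pass 70% of its speed; a pose out of reach is approached as far as the arm can. A call with a gripper value outside its range is refused whole. "fingers" is the opening, from 0 (shut) to 1 (fully open), set as the call begins (left out, the last holds). The fingers move at their own pace and stop on an object; "newtons" is the grip in N (left out, the last holds). Time passes only in rows, so rows that do not move let the fingers close. It gives the time, the measured TCP pose, the force and the opening at its end, in the units of the state.
- manip.sense(): the state, without advancing time (a new reading comes with each control period).
- manip.snapshot(name): name is "scene" or "top" or "wrist"; returns (picture, depth): 400x640x3 uint8, red, green, blue; 400x640 float32, m along the optical axis (not along the pixel's ray), 0 where there is no reading.
- manip.camera_model(name): a dict with "mtx" (3x3 intrinsics, pixels), "distortion" ([k1, k2, p1, p2, k3] as OpenCV has them; the pictures are not rectified), "R" (3x3) and "t" (3): a world point X has camera coordinates R X + t; the wrist camera has in their place "mount" (4x4, takes a point from camera to tool coordinates, whose origin is the TCP and whose axes are the flange's). Camera axes: x right, y down, z forward; pixel columns grow to the right and rows downward; lengths in m; the calibration is good to about 2 mm. A picture is of the moment at which its call begins: read the wrist's pose just before it. camera_model takes no time and is no camera call.
- manip.sign_off(): hands the job in, once; it reports no verdict.
The state is a dict: "t": time; "q": joint angles; "qd": joint speeds; "tau": joint torques, N m; "tcp_pos": TCP position; "tool_rot": TCP orientation; "force": force on the tool from outside, world axes, zero at the start; "ft_torque": the same for the moment, N m; "finger_gap": opening from 0.0 (shut) to 1.0 (fully open).
Only numpy, scipy, OpenCV 4.12 (cv2) and the standard library are available. Lean on these libraries where they do the work, as an engineer would, in place of code of your own. Each camera call takes 0.05 s, during which the arm holds its last target.

## Task

Lay the steel climbing cam with the lime-green trigger in the service cradle for cleaning: the head over the drip tray, the stem down in the V rest and in the rear fork, with the cross lug on the head side of the fork; lower it in rather than dropping it, and let go. Then pull the trigger back towards the thumb loop until its back edge lies on the orange band on the stem, and finish still holding it there against its spring, so that the folded lobes can be brushed and oiled. Leave the carabiners, belay plate, mallet, brush and oil bottle where they lie.

Things in the scene. Friction and masses are not known exactly. Their poses are not given: they have to be found in the camera images.
- cam: Loose climbing cam, about 0.13 kg, 227 mm long. Origin on the stem axis; x along the stem from thumb loop to head, y along the trigger bar, z up. It starts lying on lobes and loop, head end about 3 degrees up, origin 10.5 mm above the bench. Stem: 10 mm diameter, bare from x = -30 to 18 mm: take it there, fingers at its +y and -y sides.
- trigger (a joint): How far the cam's trigger is pulled back along the stem towards the thumb loop (the cam's -x), in m: 0 at rest, stop at 0.022. It springs back when let go: about 4 N at the start of the pull, plus 250 N per m (8 N at 16 mm).
- trigger_edge (a point): Middle of the trigger's back face (towards the thumb loop), on the stem axis; at rest at x = 40.5 mm of the cam. Axes as the cam's. The trigger is a lime-green bar across the stem, 66 mm long (y), 10 mm high, running 9 mm from this face towards the head, with a 17 mm round hub in the middle. Pinch a wing from above, y = 9 to 33 mm on either side, or push both from the head side.
- mark (a point): Centre of the 6 mm wide orange band round the stem, behind the trigger. Axes as the cam's. Fixed to the stem, but its place differs from case to case: 21 to 33 mm ahead of the cam's origin, so the trigger must travel about 7.5 to 19.5 mm. The trigger's back edge lies on the band when within 3 mm of this point along the stem.
- cam_lug (a point): Centre of the rear face of the cam's cross lug, at x = -40 mm of the cam; the lug is 28 mm wide (y), 12 mm high, x = -40 to -34 mm. Behind it come a square 10 mm sleeve to x = -60 mm, a 17 mm wide black yoke (x = -70 to -60 mm) and the black thumb loop, 38 mm wide, 9 mm thick, ending at x = -107 mm.
- cam_axle (a point): Middle of the axle in the cam's head, at x = 105 mm of the cam. Four toothed aluminium lobes, 42 mm wide over the axle ends (y), reach 16 mm above and below the axle; they fold towards the tail as the trigger is pulled, never further back than x = 88 mm. Four 2 mm rods run from lobes to trigger, 10 mm either side of the stem.
- cradle: Service cradle fixed to the bench: cedar base 225 x 96 x 20 mm (x = -82 to 142 mm), rear fork, front V, drip tray. Origin on the bench; x from fork to V and tray, z up. A seated cam with its lug on the fork has its origin 66 mm straight above this one and parallel axes; it has 12 mm of play forward (+x), and the pull on the trigger draws the lug back to the fork.
- fork (a point): Centre of the steel rear fork's front face, where the stem axis passes: x = -40 mm, z = 66 mm of the cradle. The plate is 48 mm wide (y) and 8 mm thick (x = -48 to -40 mm); its slot is 13 mm wide, open at the top, with a flat floor 61 mm above the bench; the mouth flares to 25 mm at the plate's top, 76 mm above the bench.
- vee (a point): Centre of the steel front V rest, at the height of a seated stem's axis: x = 72 mm, z = 66 mm of the cradle. A 90 degree V, 16 mm wide, 8 mm thick (along x), rim 67 mm and bottom 59 mm above the bench. Beside it, and between V and fork, there is free space down to a steel strip 26 mm above the bench.
- lime_carabiner: Bystander: lime-green carabiner lying flat, 102 x 61 x 10 mm; origin at its middle.
- black_carabiner: Bystander: black carabiner lying flat, 102 x 61 x 10 mm; origin at its middle.
- belay_plate: Bystander: grey aluminium belay plate with two slots, 64 x 64 x 22 mm with a small wire loop; origin under its middle.
- mallet: Bystander: mallet lying on the bench, 245 mm long, copper head 34 mm diameter and 80 mm wide at its +x end, wooden handle; origin under its middle.
- brush: Bystander: cleaning brush with a blue handle, 190 mm long, 42 mm wide, 20 mm high, lying along its x; origin under its middle.
- oil_bottle: Bystander: small yellow oil bottle with a red cap, 44 mm diameter, 130 mm high, standing; origin under its middle.

How it is judged:
On the way, in this order (a step that is already met when the one before it is completed fails the run):
1. the cam lies seated in the cradle, let go (x of cam_lug in the frame of cradle between -0.043 and -0.026 m and z of cam_lug in the frame of cradle between 0.063 and 0.069 m and z of cam_axle in the frame of cradle between 0.06 and 0.072 m and x of cam_axle in the frame of cradle above 0.09 m and angle between the x axis of cam and the x axis of cradle, either way round below 0.08 rad and angle between the z axis of cam and the z axis of cradle, either way round below 0.2 rad and contact force between the fingers and cam below 0.2 N and value of joint trigger below 0.004 m), for 0.3 s.
2. the trigger's back edge is drawn to the orange band and kept there, the cam seated (x of cam_lug in the frame of cradle between -0.043 and -0.026 m and z of cam_lug in the frame of cradle between 0.063 and 0.069 m and z of cam_axle in the frame of cradle between 0.06 and 0.072 m and x of cam_axle in the frame of cradle above 0.09 m and angle between the x axis of cam and the x axis of cradle, either way round below 0.08 rad and angle between the z axis of cam and the z axis of cradle, either way round below 0.2 rad and x of trigger_edge in the frame of mark between -0.003 and 0.003 m), for 0.5 s.
At the end, for the whole second after the job is handed in: The cam sits in fork and V (lug up to 12 mm ahead of the fork, within 3 mm; height within 3 mm at the fork, 6 mm at the axle; 0.08 rad in direction, 0.2 rad in roll), the trigger's back edge is within 3 mm of the middle of the orange band, and the fingers still hold it there (over 1.5 N) (all of step 2 and contact force between the fingers and cam above 1.5 N and velocity of joint trigger below 0.01 m/s); the arm keeps its last pose, push and grip.
It fails at once if a bystander (carabiners, belay plate, mallet, brush, oil bottle) is moved by more than 25 mm (distance of any of lime_carabiner, black_carabiner, belay_plate, mallet, brush, oil_bottle from where it was at the start of the episode above 0.025 m).
It fails at once if the cam is dropped (falls faster than 0.6 m/s with no finger on it, a fall of about 20 mm) (linear speed of cam above 0.6 m/s and contact force between the fingers and cam below 0.05 N).
It also fails if it takes over 58 s, if anything falls off the work surface, if the arm or the gripper's body presses on something with over 40 N, if the wrist force passes 120 N, or if a joint passes its speed limit or range.

## Working session

There is one attempt and no reset: what is moved stays moved. The work goes in short steps, Python scripts to look and compute and a tool call to move; the robot and the scene stay as the last step left them, time stands still between calls to the robot, and variables do not carry over. Pictures are saved under pics/ and viewed, and the job is handed in when it is done.

Besides the shell and the picture viewer there is one more tool, called after "Request:" as name([rows], argument=value, ...), one row to a line, values as JSON. apply_moves: Moves the arm, as the interface text tells. Its arguments: {"type":"object","properties":{"increments":{"type":"array","items":{"type":"array","items":{"type":"array","items":{"type":"number"}}}},"fingers":{"type":"number"},"newtons":{"type":"number"}},"required":["increments"]}

```bash
ls; mkdir -p pics; cat > h.py <<'E'
import numpy as np, cv2
from station import manip
from scipy.spatial.transform import Rotation as Ro
def save(im,name): cv2.imwrite('pics/'+name,cv2.cvtColor(im,cv2.COLOR_RGB2BGR))
def cam(name,s=None):
    """returns K,dist, c (world cam pos), Rwc"""
    m=manip.camera_model(name); K=np.array(m['mtx'],float); d=np.array(m['distortion'],float)
    if name!='wrist':
        R=np.array(m['R']);t=np.array(m['t']); return K,d,-R.T@t,R.T
    M=np.array(m['mount']); Rt=Ro.from_quat(s['tool_rot']).as_matrix(); p=np.array(s['tcp_pos'])
    return K,d,Rt@M[:3,3]+p,Rt@M[:3,:3]
def rays(px,C):
    K,d,c,R=C
    u=cv2.undistortPoints(np.array(px,float).reshape(-1,1,2),K,d).reshape(-1,2)
    return np.c_[u,np.ones(len(u))]@R.T
def onplane(px,C,z):
    r=rays(px,C); return C[2]+r*((z-C[2][2])/r[:,2])[:,None]
def proj(X,C):
    K,d,c,R=C
    rv,_=cv2.Rodrigues(R.T); return cv2.projectPoints(np.array(X,float).reshape(-1,1,3),rv,-R.T@c,K,d)[0].reshape(-1,2)
def depthpts(dep,C,mask):
    v,u=np.nonzero(mask&(dep>0)); 
    return C[2]+rays(np.c_[u,v],C)*dep[v,u][:,None]
E
python3 - <<'E'
from h import *
s=manip.sense(); print(s)
for n in ['scene','top','wrist']:
    im,d=manip.snapshot(n); save(im,n+'0.png'); np.savez('pics/'+n+'0.npz',im=im,d=d); C=cam(n,s); print(n,C[2],C[3][:,2],C[0][0,0])
E
```

```text
pics
{'t': 0.0, 'q': array([-1.36849996e+00,  5.28473712e-01,  1.43395791e+00,  6.03463484e-06,
        1.18142146e+00, -1.78507938e-01]), 'qd': array([ 0.00036228, -0.00103584,  0.00018047, -0.00018962,  0.00125237,
       -0.00128036]), 'tau': array([-2.20745687e-04, -4.42353773e+01, -1.78025401e+01, -8.77874345e-05,
        8.18500790e-03, -5.18425782e-07]), 'tcp_pos': array([ 0.23219527, -0.57963064,  0.30291114]), 'tool_rot': array([ 9.81927796e-01,  1.89252548e-01, -1.06527196e-05, -1.13016676e-03]), 'force': array([ 0.54678919, -0.06091326, -0.2616692 ]), 'ft_torque': array([ 0.02251498, -0.00836622, -0.02247151]), 'finger_gap': 1.004726999906013}
scene [ 1.0680716  -0.31548887  0.78483912] [-0.56218272  0.34892275 -0.74980231] 373.17527147323364
top [ 0.24104789 -0.02088538  1.51179049] [ 2.01498436e-01 -3.28749408e-04 -9.79488781e-01] 460.969827923843
wrist [ 0.30248573 -0.55317214  0.37403191] [-0.27409683 -0.10594016 -0.95584916] 315.80373110983965
```

View pics/scene0.png

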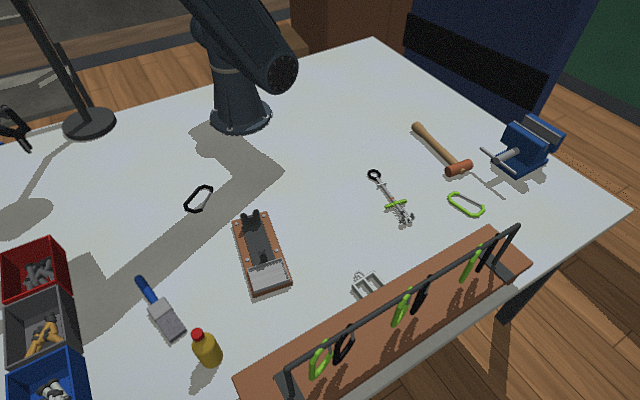

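View pics/top0.png

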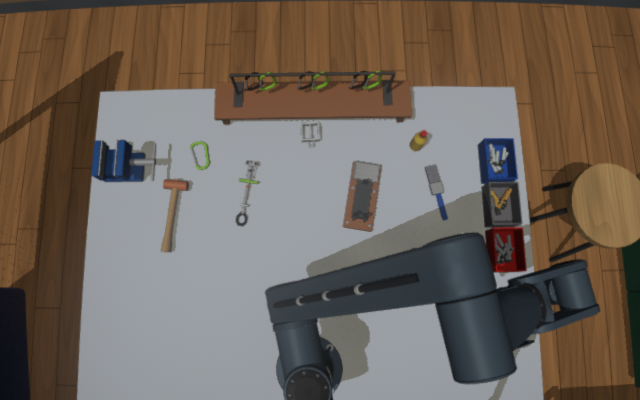

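View pics/wrist0.png

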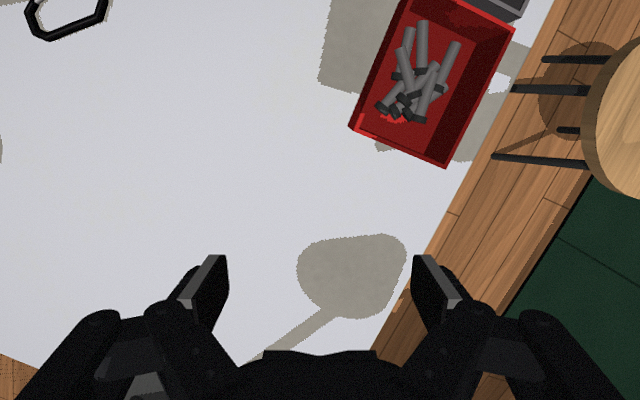

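The scene picture has the cam at (390,197) and the cradle at (262,255). In the top picture the cam runs from loop (241,219) to head (252,162), and the cradle is at (362,197) with its tray at (368,170). The arm currently hides neither.

```bash
python3 - <<'E'
from h import *
C=cam('top'); 
for n,p,z in [('loop',(241,219),.01),('trig',(249,181),.012),('head',(252,163),.02),('tray',(368,171),.03),('fork',(360,212),.07),('base back L',(344,228),.02),('base back R',(373,231),.02),('belay',(311,133),.01),('limecar',(201,155),.005)]:
    print(n,onplane([p],C,z)[0].round(3), )
im=np.load('pics/top0.npz')['im']
save(cv2.resize(im[110:240,150:450],None,fx=2.6,fy=2.6,interpolation=cv2.INTER_CUBIC),'topz.png')
im=np.load('pics/scene0.npz')['im']
save(cv2.resize(im[160:310,180:460],None,fx=2.8,fy=2.8,interpolation=cv2.INTER_CUBIC),'scz.png')
s=manip.sense();print(Ro.from_quat(s['tool_rot']).as_matrix().round(3)); print(np.array(manip.camera_model('wrist')['mount']).round(3))
E
```

```text
loop [0.477 0.22  0.01 ]
trig [0.605 0.196 0.012]
head [0.665 0.185 0.02 ]
tray [ 0.631 -0.202  0.03 ]
fork [ 0.486 -0.167  0.07 ]
base back L [ 0.442 -0.119  0.02 ]
base back R [ 0.431 -0.213  0.02 ]
belay [ 0.772 -0.014  0.01 ]
limecar [0.7   0.364 0.005]
[[ 0.928  0.372 -0.   ]
 [ 0.372 -0.928  0.002]
 [ 0.    -0.002 -1.   ]]
[[-0.002 -0.956 -0.294  0.075]
 [ 1.    -0.001 -0.001  0.001]
 [ 0.001 -0.294  0.956 -0.071]
 [ 0.     0.     0.     1.   ]]
```

View pics/topz.png

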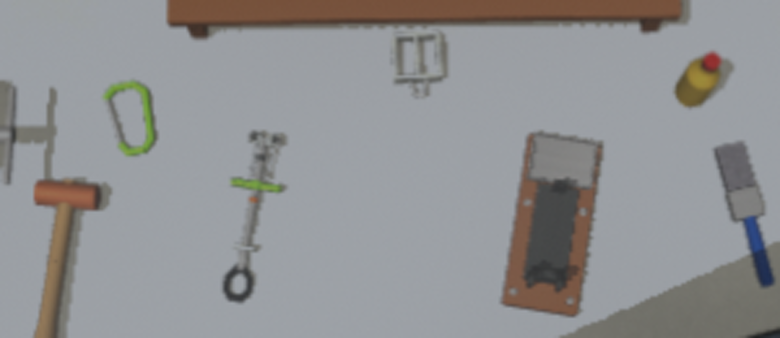

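View pics/scz.png

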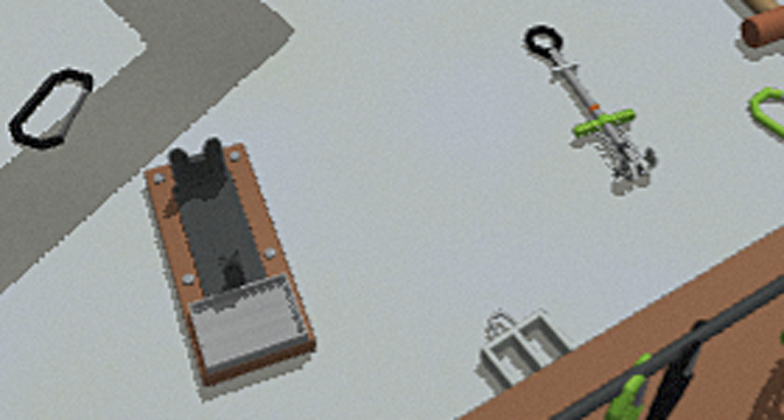

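```bash
cat >> h.py <<'E'
def plan(target,yaw_deg,n):
    s=manip.sense(); p=np.array(s['tcp_pos']); R=Ro.from_quat(s['tool_rot']).as_matrix()
    y0=np.degrees(np.arctan2(R[1,0],R[0,0])); dy=(yaw_deg-y0+180)%360-180
    print('pos',p.round(4),'yaw',round(y0,2),'tilt',R[:,2].round(4),'dyaw',round(dy,2),'F',s['force'].round(2),'gap',round(s['finger_gap'],3),'t',s['t'])
    st=(np.array(target)-p)/n
    for i in range(n):
        a=np.radians(y0+dy*i/n); c,si=np.cos(a),np.sin(a)
        # tool x=(c,si), tool y=(si,-c), z down
        print([round(c*st[0]+si*st[1],4),round(si*st[0]-c*st[1],4),round(-st[2],4),round(-dy/n,2)],end=', ' if (i+1)%5 else '\n')
    print()
E
python3 -c "
from h import *
plan([.622,.193,.27],169.5,20)"
```

```text
pos [ 0.2323 -0.5798  0.3031] yaw 21.82 tilt [-3.0e-04  1.7e-03 -1.0e+00] dyaw 147.68 F [-1.46  0.07  0.07] gap 1.002 t 0.15
[np.float64(0.0325), np.float64(-0.0286), np.float64(0.0017), np.float64(-7.38)], [np.float64(0.0359), np.float64(-0.0242), np.float64(0.0017), np.float64(-7.38)], [np.float64(0.0387), np.float64(-0.0194), np.float64(0.0017), np.float64(-7.38)], [np.float64(0.0409), np.float64(-0.0143), np.float64(0.0017), np.float64(-7.38)], [np.float64(0.0423), np.float64(-0.0089), np.float64(0.0017), np.float64(-7.38)]
[np.float64(0.0431), np.float64(-0.0034), np.float64(0.0017), np.float64(-7.38)], [np.float64(0.0432), np.float64(0.0022), np.float64(0.0017), np.float64(-7.38)], [np.float64(0.0426), np.float64(0.0077), np.float64(0.0017), np.float64(-7.38)], [np.float64(0.0412), np.float64(0.0131), np.float64(0.0017), np.float64(-7.38)], [np.float64(0.0392), np.float64(0.0183), np.float64(0.0017), np.float64(-7.38)]
[np.float64(0.0365), np.float64(0.0232), np.float64(0.0017), np.float64(-7.38)], [np.float64(0.0332), np.float64(0.0277), np.float64(0.0017), np.float64(-7.38)], [np.float64(0.0294), np.float64(0.0317), np.float64(0.0017), np.float64(-7.38)], [np.float64(0.0251), np.float64(0.0353), np.float64(0.0017), np.float64(-7.38)], [np.float64(0.0203), np.float64(0.0382), np.float64(0.0017), np.float64(-7.38)]
[np.float64(0.0153), np.float64(0.0405), np.float64(0.0017), np.float64(-7.38)], [np.float64(0.0099), np.float64(0.0421), np.float64(0.0017), np.float64(-7.38)], [np.float64(0.0044), np.float64(0.043), np.float64(0.0017), np.float64(-7.38)], [np.float64(-0.0011), np.float64(0.0433), np.float64(0.0017), np.float64(-7.38)], [np.float64(-0.0067), np.float64(0.0428), np.float64(0.0017), np.float64(-7.38)]
```

Request:
apply_moves([
  [[0.0325,-0.0286,0,-7.4],[0.036,-0.024,0,-7.4],[0.0387,-0.0194,0,-7.4],[0.041,-0.0143,0,-7.4],[0.042,-0.009,0,-7.4]],
])

```text
t: 0.65
tcp_pos: [0.3281, -0.386, 0.3008]
tool_rot: [0.867, 0.498, -0.001, 0.001]
force: [1.2, 0.0, 0.6]
finger_gap: 1.001
```

Request:
apply_moves([
  [[0.043,-0.0034,0,-7.4],[0.043,0.002,0,-7.4],[0.0425,0.0077,0,-7.4],[0.041,0.013,0,-7.4],[0.039,0.018,0,-7.4]],
])

```text
t: 1.15
tcp_pos: [0.4214, -0.1824, 0.3002]
tool_rot: [0.655, 0.755, -0.0, 0.0]
force: [0.5, -0.6, -0.1]
finger_gap: 1.001
```

```bash
sed -i "s/print(\[round(c\*st/print([float(round(v,4)) for v in [c*st/; s/st\[1\],4),round(si/st[1],si/; s/st\[1\],4),round(-st\[2\],4),round(-dy\/n,2)\]/st[1],-st[2],-dy\/n]]/" h.py; tail -5 h.py; python3 -c "
from h import *
plan([.622,.193,.27],169.5,10)"
```

```text
for i in range(n):
        a=np.radians(y0+dy*i/n); c,si=np.cos(a),np.sin(a)
        # tool x=(c,si), tool y=(si,-c), z down
        print([float(round(v,4)) for v in [c*st[0]+si*st[1],si*st[0]-c*st[1],-st[2],-dy/n]],end=', ' if (i+1)%5 else '\n')
    print()
pos [ 0.4214 -0.1824  0.3002] yaw 98.13 tilt [-1.e-04 -5.e-04 -1.e+00] dyaw 71.37 F [ 0.54 -0.63 -0.15] gap 1.001 t 1.15
[0.0343, 0.0252, 0.003, -7.1372], [0.0309, 0.0292, 0.003, -7.1372], [0.0271, 0.0329, 0.003, -7.1372], [0.0228, 0.036, 0.003, -7.1372], [0.0181, 0.0385, 0.003, -7.1372]
[0.0132, 0.0405, 0.003, -7.1372], [0.0081, 0.0418, 0.003, -7.1372], [0.0028, 0.0425, 0.003, -7.1372], [-0.0025, 0.0425, 0.003, -7.1372], [-0.0077, 0.0419, 0.003, -7.1372]
```

Request:
apply_moves([
  [[0.036,0.026,0.003,-7.5],[0.032,0.03,0.003,-7.5],[0.028,0.034,0.003,-7.5],[0.0235,0.037,0.003,-7.5],[0.0185,0.04,0.003,-7.5]],
])

```text
t: 1.65
tcp_pos: [0.5229, 0.0232, 0.2848]
tool_rot: [0.365, 0.931, -0.001, 0.001]
force: [0.2, -0.1, 0.4]
finger_gap: 1.004
```

Request:
apply_moves([
  [[0.0135,0.042,0.003,-7.5],[0.008,0.043,0.003,-7.5],[0.003,0.044,0.003,-7.5],[-0.0025,0.044,0.003,-7.5],[-0.008,0.043,0.003,-7.5]],
])

```text
t: 2.15
tcp_pos: [0.6124, 0.2343, 0.2676]
tool_rot: [0.031, 1.0, -0.001, -0.0]
force: [0.6, -0.0, -0.3]
finger_gap: 0.999
```

Request:
apply_moves([
  [[0,0,0,0],[0,0,0,0]],
])

```text
t: 2.35
tcp_pos: [0.613, 0.2402, 0.2658]
tool_rot: [0.027, 1.0, -0.001, -0.0]
force: [-1.2, -0.3, -0.1]
finger_gap: 1.001
```

```bash
cat >> h.py <<'E'
def shot(name,tag):
    s=manip.sense(); im,d=manip.snapshot(name); save(im,tag+'.png'); np.savez('pics/'+tag+'.npz',im=im,d=d,p=s['tcp_pos'],q=s['tool_rot'])
    return im,d,cam(name,s)
def load(name,tag):
    z=np.load('pics/'+tag+'.npz'); s=dict(tcp_pos=z['p'],tool_rot=z['q']) if 'p' in z else None
    return z['im'],z['d'],cam(name,s)
E
python3 -c "
from h import *
plan([.622,.193,.27],169.5,1)
shot('wrist','w1')"
```

```text
pos [0.613  0.2402 0.2658] yaw 176.87 tilt [-5.0e-04 -1.2e-03 -1.0e+00] dyaw -7.37 F [-1.15 -0.29 -0.09] gap 1.001 t 2.35
[-0.0116, -0.0466, -0.0042, 7.3677],
```

View pics/w1.png

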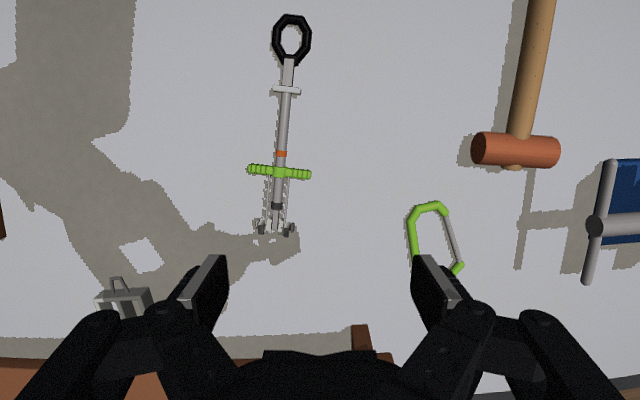

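The wrist picture shows the cam clearly: loop at (292,37), lug (286,91), orange band (280,153), trigger (279,172) and head (274,228). The lime carabiner at (435,240) and the mallet head at (515,150) lie off to the right.

```bash
cat > m.py <<'E'
from h import *
im,d,C=load('wrist','w1')
save(cv2.resize(im[0:250,220:340],None,fx=2.4,fy=2.4,interpolation=cv2.INTER_CUBIC),'w1z.png')
hsv=cv2.cvtColor(im,cv2.COLOR_RGB2HSV); h,s,v=cv2.split(hsv)
box=np.zeros(h.shape,bool); box[5:245,235:335]=1
def cen(m): 
    v,u=np.nonzero(m); return np.array([u.mean(),v.mean()]),len(u)
org=box&(h<15)&(s>120); lime=box&(h>30)&(h<50)&(s>120)
blk=box&(v<60); blk[75:]=0
for n,m,z in [('band',org,.0125),('lime',lime,.014),('loop',blk,.01)]:
    c,k=cen(m); P=depthpts(d,C,m); print(n,c.round(1),k,onplane([c],C,z)[0].round(4),'depth med',np.median(P,0).round(4))
for u,vv in [(285,75),(285,110),(283,130),(281,145),(279,190)]:
    m=np.zeros(h.shape,bool); m[vv-2:vv+3,u-1:u+2]=1; P=depthpts(d,C,m); print(u,vv,np.median(P,0).round(4))
for n,p,z in [('lugL',(273,91),.013),('lugR',(300,92),.013),('stem end',(288,60),.01)]: print(n,onplane([p],C,z)[0].round(4))
# lime ends
vv,u=np.nonzero(lime);print('lime u range',u.min(),u.max())
print(onplane([(u.min(),vv[u==u.min()].mean()),(u.max(),vv[u==u.max()].mean())],C,.012))
# bench depth
m=np.zeros(h.shape,bool); m[100:130,340:380]=1; print('bench',np.median(depthpts(d,C,m),0))
E
python3 m.py
```

```text
band [284.6 120.4] 85 [0.5534 0.2074 0.0125] depth med [0.5841 0.2026 0.0165]
lime [278.7 169.6] 605 [0.6028 0.197  0.014 ] depth med [0.6035 0.1978 0.0185]
loop [291.3  37.7] 1007 [0.4768 0.2198 0.01  ] depth med [0.4764 0.2209 0.0103]
285 75 [0.5105 0.2114 0.0132]
285 110 [0.5433 0.2089 0.0149]
283 130 [0.5625 0.2054 0.0158]
281 145 [0.5771 0.2022 0.0171]
279 190 [0.6235 0.1962 0.0192]
lugL [0.5246 0.1984 0.013 ]
lugR [0.5271 0.2247 0.013 ]
stem end [0.4966 0.2151 0.01  ]
lime u range 248 310
[[0.59964423 0.1647037  0.012     ]
 [0.60872689 0.22928032 0.012     ]]
bench [0.55228448 0.28385072 0.00108589]
```

```bash
python3 - <<'E'
from h import *
# second view (top + scene start pictures) triangulation of band and lime centroid
def tri(a,b):
    (c1,r1),(c2,r2)=a,b
    A=np.c_[r1,-r2]; x=np.linalg.lstsq(A,c2-c1,rcond=None)[0]; p,q=c1+r1*x[0],c2+r2*x[1]; return ((p+q)/2).round(4),np.linalg.norm(p-q).round(4)
L=[]
for n,t,b in [('wrist','w1',(5,245,235,335)),('scene','scene0',(165,235,360,420)),('top','top0',(150,230,230,265))]:
    im,d,C=load(n,t); h,s,v=cv2.split(cv2.cvtColor(im,cv2.COLOR_RGB2HSV)); m0=np.zeros(h.shape,bool); m0[b[0]:b[1],b[2]:b[3]]=1
    o=[]
    for m in (m0&(h<15)&(s>80),m0&(h>30)&(h<50)&(s>100)):
        vv,u=np.nonzero(m); o.append((C[2],rays([(u.mean(),vv.mean())],C)[0])); print(n,u.mean(),vv.mean(),len(u))
    L.append(o)
for k in (0,1):
    print(tri(L[0][k],L[1][k]),tri(L[0][k],L[2][k]),tri(L[1][k],L[2][k]))
E
```

```text
wrist 285.25252525252523 112.92929292929293 99
wrist 278.84440842787683 169.66288492706644 617
scene 391.44444444444446 197.88888888888889 9
scene 395.09638554216866 202.79518072289156 83
top 247.2 186.4 5
top 247.9268292682927 180.82926829268294 41
(array([ 0.5561,  0.2135, -0.0148]), np.float64(0.0242)) (array([0.5586, 0.2035, 0.0713]), np.float64(0.0357)) (array([0.5853, 0.2004, 0.0162]), np.float64(0.0006))
(array([0.6032, 0.1978, 0.0149]), np.float64(0.0014)) (array([0.6025, 0.198 , 0.0208]), np.float64(0.0019)) (array([0.6044, 0.1982, 0.0158]), np.float64(0.001))
```

View pics/w1z.png

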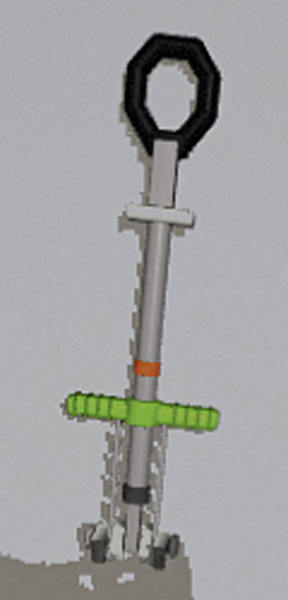

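```bash
python3 - <<'E'
from h import *
im,d,C=load('wrist','w1')
g=cv2.GaussianBlur(im,(1,5),0).astype(int).mean(2)
for r in (100,112,124,136,146,186,194): print(r,g[r,268:298].astype(int))
h,s,v=cv2.split(cv2.cvtColor(im,cv2.COLOR_RGB2HSV))
# stem mid via darker-than-bench, lit shading: depth > 6mm above bench
mid=[]
for r in list(range(98,148,4))+list(range(184,200,4)):
    m=np.zeros(h.shape,bool); m[r,265:300]=1
    P=depthpts(d,C,m); u=np.arange(265,300)[d[r,265:300]>0]; k=P[:,2]>.008
    if k.sum()>3: mid.append((u[k].mean(),r)); print(r,u[k].min(),u[k].max())
mid=np.array(mid); P=onplane(mid,C,.0115); print(P.round(4)); f=np.polyfit(P[:,0],P[:,1],1); print(f,np.degrees(np.arctan(f[0])))
m=np.zeros(h.shape,bool); m[140:166,270:292]=1; m&=(h<15)&(s>90); vv,u=np.nonzero(m); print('band',u.mean(),vv.mean(),u.min(),u.max(),vv.min(),vv.max(),onplane([(u.mean(),vv.mean())],C,.016))
print('lug',onplane([(286,91)],C,.016), 'rows 86/96',onplane([(286,86.5),(286,95.5)],C,.014))
E
```

```text
100 [177 177 178 177 176 177 178 177 179 183 120 120 105  85 113 136 139 152
 172 146 132 115  90 177 180 176 177 175 176 178]
112 [178 177 177 178 176 179 177 177 182 113 118  99  83 115 137 139 153 167
 146 131 111  95 185 179 179 178 178 177 177 178]
124 [178 177 177 177 178 178 178 181 113 118  98  88 116 138 140 151 161 144
 129 109 103 184 178 177 177 178 178 178 178 178]
136 [178 178 177 178 178 178 179 134 117 103  86 117 137 140 151 158 144 127
 107 114 183 179 177 178 178 180 178 178 177 180]
146 [177 179 177 176 178 175 116 114 114  80 116 136 140 149 155 143 129 110
 112 183 180 178 179 178 177 178 176 178 178 177]
186 [152 116 130 119 118  97  95 125 140 142 148 145 137 122  98 103 137 144
 158 138 133 158 179 179 177 178 178 178 178 177]
194 [128 123 118 119 114  83 116 135 141 146 149 141 127 102 114 182 174 136
 126 146 143 181 179 177 177 178 177 178 178 178]
98 281 290
102 281 290
106 280 289
110 280 289
114 280 289
118 279 286
122 279 288
126 279 288
130 278 287
134 278 287
138 278 287
142 277 286
146 277 286
184 268 288
188 268 288
192 267 288
196 267 287
[[0.5319 0.2099 0.0115]
 [0.5357 0.2096 0.0115]
 [0.5395 0.2083 0.0115]
 [0.5433 0.208  0.0115]
 [0.5472 0.2077 0.0115]
 [0.551  0.2053 0.0115]
 [0.555  0.206  0.0115]
 [0.5589 0.2056 0.0115]
 [0.5628 0.2043 0.0115]
 [0.5668 0.2039 0.0115]
 [0.5708 0.2036 0.0115]
 [0.5748 0.2022 0.0115]
 [0.5789 0.2018 0.0115]
 [0.6188 0.1949 0.0115]
 [0.6232 0.1941 0.0115]
 [0.6276 0.1931 0.0115]
 [0.632  0.1916 0.0115]]
[-0.17679722  0.30400726] -10.02612831724134
band 280.734375 153.09375 276 286 150 156 [[0.58548252 0.2009892  0.016     ]]
lug [[0.52547696 0.2114251  0.016     ]] rows 86/96 [[0.52120628 0.21157324 0.014     ]
 [0.52960953 0.21087953 0.014     ]]
```

```bash
python3 -c "
from h import *
plan([.565,.204,.15],170,5)"
```

```text
pos [0.6129 0.24   0.2658] yaw 176.83 tilt [-4.e-04 -3.e-04 -1.e+00] dyaw -6.83 F [-0.57  0.58 -0.42] gap 1.003 t 2.4
[0.0092, -0.0077, 0.0232, 1.3653], [0.009, -0.0079, 0.0232, 1.3653], [0.0088, -0.0082, 0.0232, 1.3653], [0.0086, -0.0084, 0.0232, 1.3653], [0.0084, -0.0086, 0.0232, 1.3653]
```

Request:
apply_moves([
  [[0.0092,-0.0077,0.023,1.4],[0.009,-0.008,0.023,1.4],[0.009,-0.008,0.023,1.4],[0.0085,-0.0085,0.023,1.3],[0.0084,-0.0085,0.023,1.3]],
])

```text
t: 2.9
tcp_pos: [0.5659, 0.1977, 0.1529]
tool_rot: [0.094, 0.996, 0.001, 0.005]
force: [0.4, -0.0, -0.2]
finger_gap: 0.997
```

Request:
apply_moves([
  [[0,0,0,0],[0,0,0,0]],
])

```text
t: 3.1
tcp_pos: [0.5626, 0.194, 0.1509]
tool_rot: [0.097, 0.995, -0.0, 0.001]
force: [0.9, 0.3, -0.4]
finger_gap: 1.0
```

```bash
python3 -c "
from h import *
plan([.565,.204,.077],170,4)
shot('wrist','w2')"
```

```text
pos [0.5626 0.194  0.1509] yaw 168.86 tilt [ 0.0021 -0.0011 -1.    ] dyaw 1.14 F [ 0.85  0.32 -0.39] gap 1.0 t 3.1
[-0.0001, 0.0026, 0.0185, -0.2846], [-0.0001, 0.0026, 0.0185, -0.2846], [-0.0001, 0.0026, 0.0185, -0.2846], [-0.0001, 0.0026, 0.0185, -0.2846],
```

View pics/w2.png

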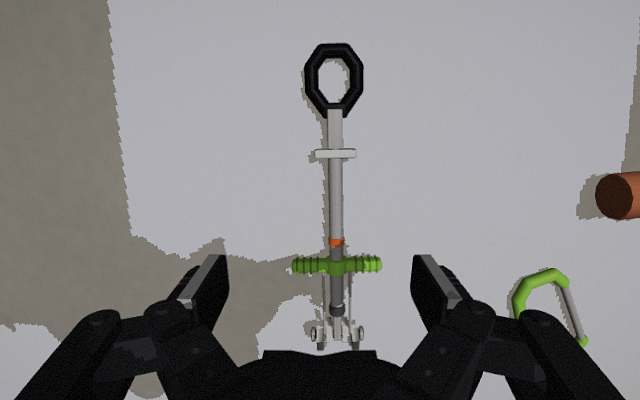

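The cam is now upright in the view: loop (334,80), lug (335,154), band (336,242), trigger (337,265). The stem sits about 15 px right of centre, which agrees with the 10 mm still to go.

```bash
python3 - <<'E'
from h import *
im,d,C=load('wrist','w2')
h,s,v=cv2.split(cv2.cvtColor(im,cv2.COLOR_RGB2HSV))
m0=np.zeros(h.shape,bool); m0[225:285,285:390]=1
b=m0&(h<15)&(s>110); l=m0&(h>30)&(h<50)&(s>100)
for n,m,z in (('band',b,.0165),('lime',l,.016)):
    vv,u=np.nonzero(m); print(n,u.mean(),vv.mean(),vv.min(),vv.max(),len(u),onplane([(u.mean(),vv.mean())],C,z),np.median(depthpts(d,C,m),0))
pts=[(334.5,120),(335,180),(335.5,215)]; P=onplane(pts,C,.014); print(P)
print('lug',onplane([(335,150),(335,158)],C,.015))
print(proj([[.565,.204,.0105]],C))
E
```

```text
band 335.8346456692913 242.1496062992126 237 247 127 [[0.58532589 0.20030206 0.0165    ]] [0.58521371 0.20018004 0.01707408]
lime 335.9089517980107 264.92884468247894 256 275 1307 [[0.60354493 0.1970793  0.016     ]] [0.60271985 0.19681641 0.01826316]
[[0.50213616 0.21476534 0.014     ]
 [0.54115363 0.20790276 0.014     ]
 [0.56598114 0.20370843 0.014     ]]
lug [[0.52102857 0.21155579 0.015     ]
 [0.52622663 0.21059846 0.015     ]]
[[335.4135493  211.95704195]]
```

Request:
apply_moves([
  [[0,0.005,0.018,-0.6],[0,0.003,0.018,-0.3],[0,0.001,0.012,0],[0,0,0,0]],
])

```text
t: 3.55
tcp_pos: [0.5691, 0.2044, 0.1039]
tool_rot: [0.088, 0.996, 0.001, 0.006]
force: [-0.2, -0.5, -0.1]
finger_gap: 1.001
```

```bash
python3 -c "
from h import *
plan([.565,.204,.077],170,2)"
```

```text
pos [0.5691 0.2044 0.1039] yaw 169.86 tilt [ 1.300e-02  8.000e-04 -9.999e-01] dyaw 0.14 F [-0.24 -0.53 -0.14] gap 1.001 t 3.55
[0.002, -0.0006, 0.0134, -0.0713], [0.002, -0.0006, 0.0134, -0.0713],
```

Request:
apply_moves([
  [[0,0,0.013,0],[0,0,0.007,0],[0,0,0,0],[0,0,0,0]],
])

```text
t: 3.95
tcp_pos: [0.5703, 0.2051, 0.0825]
tool_rot: [0.088, 0.996, 0.001, 0.007]
force: [-0.5, 0.3, 0.1]
finger_gap: 0.999
```

```bash
python3 -c "
from h import *
plan([.565,.204,.077],170,2)"
```

```text
pos [0.5703 0.2051 0.0825] yaw 169.91 tilt [ 0.0146  0.001  -0.9999] dyaw 0.09 F [-0.48  0.28  0.11] gap 0.999 t 3.95
[0.0025, -0.001, 0.0028, -0.0458], [0.0025, -0.001, 0.0028, -0.0458],
```

Request:
apply_moves([
  [[0.006,-0.001,0.004,0],[0,0,0,0]],
])

```text
t: 4.15
tcp_pos: [0.5639, 0.2051, 0.0786]
tool_rot: [0.088, 0.996, 0.001, 0.007]
force: [-0.1, 0.1, 0.0]
finger_gap: 1.003
```

Request:
apply_moves([
  [[0,0,0,0],[0,0,0,0],[0,0,0,0],[0,0,0,0],[0,0,0,0]],
], fingers=0, newtons=50)

```text
t: 4.65
tcp_pos: [0.5644, 0.2052, 0.0797]
tool_rot: [0.088, 0.996, 0.002, 0.009]
force: [0.7, 0.1, 0.6]
finger_gap: 0.146
```

Request:
apply_moves([
  [[0,0,0,0],[0,0,0,0],[0,0,0,0],[0,0,0,0],[0,0,0,0]],
])

```text
t: 5.15
tcp_pos: [0.5644, 0.2052, 0.0799]
tool_rot: [0.088, 0.996, 0.002, 0.009]
force: [-0.5, -0.6, -0.4]
finger_gap: 0.085
```

```bash
python3 -c "
from h import *
plan([.565,.204,.077],170,1)
shot('wrist','w3')"
```

```text
pos [0.5644 0.2052 0.0799] yaw 169.91 tilt [ 0.0174  0.0015 -0.9998] dyaw 0.09 F [-0.54 -0.6  -0.37] gap 0.085 t 5.15
[-0.0008, -0.0011, 0.0029, -0.0922],
```

View pics/w3.png

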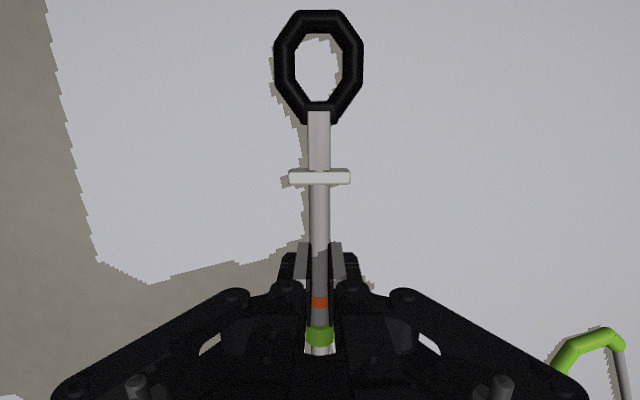

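The pads stand either side of the stem, with the band visible at (320,302) and the trigger hub at (320,335). I'll check whether the fingers have finished closing.

Request:
apply_moves([
  [[0,0,0,0],[0,0,0,0],[0,0,0,0]],
])

```text
t: 5.5
tcp_pos: [0.5644, 0.2052, 0.0799]
tool_rot: [0.088, 0.996, 0.002, 0.009]
force: [-0.1, -0.2, -0.3]
finger_gap: 0.09
```

Request:
apply_moves([
  [[0,0,0,0],[0,0,0,0],[0,0,0.004,0],[0,0,0,0]],
], fingers=0.4)

```text
t: 5.9
tcp_pos: [0.5646, 0.2051, 0.0755]
tool_rot: [0.088, 0.996, 0.002, 0.009]
force: [-0.3, -0.1, -0.8]
finger_gap: 0.399
```

Request:
apply_moves([
  [[0,0,0,0],[0,0,0,0],[0,0,0,0],[0,0,0,0],[0,0,0,0]],
], fingers=0, newtons=60)

```text
t: 6.4
tcp_pos: [0.5645, 0.2051, 0.0754]
tool_rot: [0.088, 0.996, 0.001, 0.009]
force: [-0.3, -0.2, -0.6]
finger_gap: 0.089
```

Request:
apply_moves([
  [[0,0,0,0],[0,0,0,0],[0,0,0,0]],
])

```text
t: 6.7
tcp_pos: [0.5645, 0.2051, 0.0754]
tool_rot: [0.088, 0.996, 0.001, 0.009]
force: [-0.3, -0.6, 0.1]
finger_gap: 0.086
```

Request:
apply_moves([
  [[0,0,-0.005,0],[0,0,-0.01,0],[0,0,-0.015,0],[0,0,-0.02,0],[0,0,-0.02,0]],
])

```text
t: 7.2
tcp_pos: [0.5611, 0.2046, 0.147]
tool_rot: [0.088, 0.996, 0.001, 0.005]
force: [0.5, 0.1, -2.0]
finger_gap: 0.084
```

Request:
apply_moves([
  [[0,0,-0.025,0],[0,0,-0.025,0],[0,0,-0.02,0],[0,0,-0.01,0],[0,0,0,0]],
])

```text
t: 7.7
tcp_pos: [0.5607, 0.2048, 0.2391]
tool_rot: [0.088, 0.996, 0.002, 0.01]
force: [-0.2, -0.1, -1.3]
finger_gap: 0.082
```

```bash
python3 -c "
from h import *
plan([.565,.204,.27],170,1)
shot('wrist','w4');shot('scene','s4')"
```

```text
pos [0.5607 0.2048 0.2391] yaw 169.9 tilt [ 0.0201  0.0021 -0.9998] dyaw 0.1 F [-0.2  -0.06 -1.29] gap 0.082 t 7.7
[-0.0044, -0.0001, -0.0309, -0.1039],
```

View pics/w4.png

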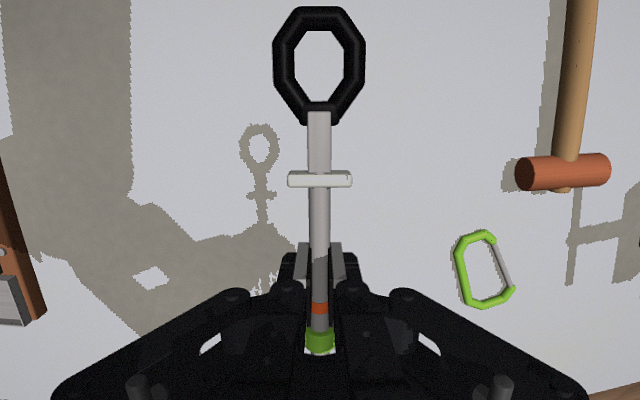

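View pics/s4.png

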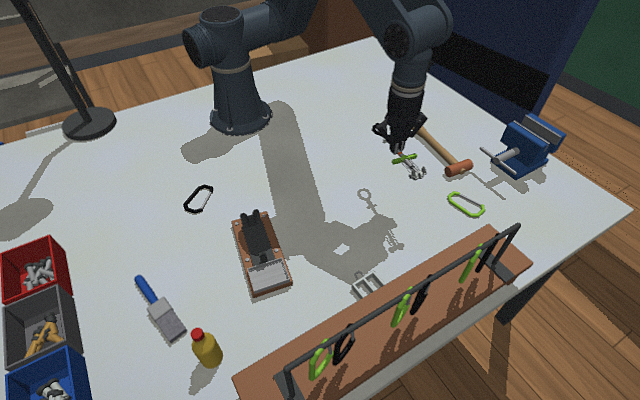

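The cam is lifted and aligned with the tool: loop (320,65), lug (320,179), band (320,308). Next I measure its pose in the tool frame.

```bash
cat > heldpose.py <<'E'
from h import *
import sys
def held(tag):
    im,d,C=load('wrist',tag); z=np.load('pics/'+tag+'.npz'); R=Ro.from_quat(z['q']).as_matrix(); p=z['p']
    def tool(P): return (P-p)@R
    for n,(r0,r1,c0,c1) in {'loop top':(12,24,310,330),'loop bot':(106,118,308,332),'sleeve':(130,165,313,327),'lug':(173,186,290,350),'stem':(195,240,315,325),'band':(304,312,315,325)}.items():
        m=np.zeros(d.shape,bool); m[r0:r1,c0:c1]=1; P=depthpts(d,C,m); T=tool(P); T=T[np.abs(T[:,2]-np.median(T[:,2]))<.006]; print(n,'tool',np.median(T,0).round(4),'world',np.median(P,0).round(4))
    # lug rear/front edges rows on stem
    g=im.astype(int).mean(2); print('lug col340',g[166:195,342].astype(int),'\nlug col 300', g[166:195,298].astype(int)); print('band',[tuple(x) for x in im[298:320,320]])
held(sys.argv[1])
E
python3 heldpose.py w4
```

```text
loop top tool [ 0.1064 -0.0007  0.0635] world [0.4571 0.2228 0.1735]
loop bot tool [ 0.0709 -0.001   0.0618] world [0.492  0.2165 0.1759]
sleeve tool [ 0.0565 -0.0008  0.061 ] world [0.506  0.2139 0.177 ]
lug tool [ 0.0432 -0.0008  0.0598] world [0.5192 0.2116 0.1785]
stem tool [ 0.0259 -0.001   0.0601] world [0.5362 0.2085 0.1785]
band tool [-0.0199 -0.0011  0.058 ] world [0.5813 0.2005 0.1814]
lug col340 [192 194 196 196 117 104 110 112 148 188 192 195 192 194 195 192 192 191
 189 173 147 154 199 192 196 194 194 194 194] 
lug col 300 [195 193 197 193 138  98 104 110 137 187 192 193 195 192 193 192 190 191
 188 184 150 144 197 193 192 193 194 196 192]
band [(np.uint8(95), np.uint8(93), np.uint8(92)), (np.uint8(99), np.uint8(97), np.uint8(95)), (np.uint8(99), np.uint8(96), np.uint8(96)), (np.uint8(101), np.uint8(97), np.uint8(95)), (np.uint8(99), np.uint8(102), np.uint8(103)), (np.uint8(95), np.uint8(57), np.uint8(42)), (np.uint8(145), np.uint8(64), np.uint8(27)), (np.uint8(145), np.uint8(61), np.uint8(28)), (np.uint8(143), np.uint8(64), np.uint8(29)), (np.uint8(144), np.uint8(62), np.uint8(28)), (np.uint8(147), np.uint8(67), np.uint8(33)), (np.uint8(145), np.uint8(63), np.uint8(29)), (np.uint8(143), np.uint8(62), np.uint8(28)), (np.uint8(145), np.uint8(63), np.uint8(30)), (np.uint8(149), np.uint8(67), np.uint8(34)), (np.uint8(147), np.uint8(66), np.uint8(35)), (np.uint8(117), np.uint8(82), np.uint8(64)), (np.uint8(97), np.uint8(97), np.uint8(99)), (np.uint8(99), np.uint8(97), np.uint8(97)), (np.uint8(99), np.uint8(97), np.uint8(96)), (np.uint8(99), np.uint8(94), np.uint8(93)), (np.uint8(98), np.uint8(94), np.uint8(96))]
```

```bash
python3 -c "
from h import *
plan([.60,-.06,.28],170,9)"
```

```text
pos [0.5599 0.2047 0.2371] yaw 169.89 tilt [ 0.0166  0.0015 -0.9999] dyaw 0.11 F [ 0.19 -0.25 -1.04] gap 0.086 t 7.8
[-0.0095, -0.0282, -0.0048, -0.0118], [-0.0095, -0.0282, -0.0048, -0.0118], [-0.0095, -0.0282, -0.0048, -0.0118], [-0.0095, -0.0282, -0.0048, -0.0118], [-0.0095, -0.0282, -0.0048, -0.0118]
[-0.0095, -0.0282, -0.0048, -0.0118], [-0.0095, -0.0282, -0.0048, -0.0118], [-0.0095, -0.0282, -0.0048, -0.0118], [-0.0095, -0.0282, -0.0048, -0.0118],
```

Request:
apply_moves([
  [[-0.005,-0.014,-0.005,0],[-0.009,-0.028,-0.005,0],[-0.0095,-0.028,-0.005,0],[-0.0095,-0.028,-0.005,0],[-0.0095,-0.028,-0.005,0]],
])

```text
t: 8.3
tcp_pos: [0.5763, 0.069, 0.2566]
tool_rot: [0.084, 0.996, 0.0, 0.001]
force: [-0.5, 0.1, -1.3]
finger_gap: 0.088
```

Request:
apply_moves([
  [[-0.0095,-0.028,-0.005,0],[-0.0095,-0.028,-0.005,0],[-0.0095,-0.028,-0.005,0],[-0.007,-0.015,-0.002,0],[0,0,0,0]],
])

```text
t: 8.8
tcp_pos: [0.5933, -0.0475, 0.2693]
tool_rot: [0.088, 0.996, -0.001, -0.004]
force: [0.0, -0.0, -2.0]
finger_gap: 0.085
```

Request:
apply_moves([
  [[0,0,0,0]],
])

```text
t: 8.9
tcp_pos: [0.5927, -0.0476, 0.2684]
tool_rot: [0.089, 0.996, -0.0, -0.005]
force: [-0.7, 0.0, -1.8]
finger_gap: 0.086
```

```bash
python3 -c "
from h import *
plan([.60,-.06,.28],170,1)
shot('wrist','w5')"
```

```text
pos [ 0.5927 -0.0476  0.2684] yaw 169.83 tilt [-1.030e-02  7.000e-04 -9.999e-01] dyaw 0.17 F [-0.71  0.01 -1.84] gap 0.086 t 8.9
[-0.0094, -0.0109, -0.0116, -0.1674],
```

View pics/w5.png

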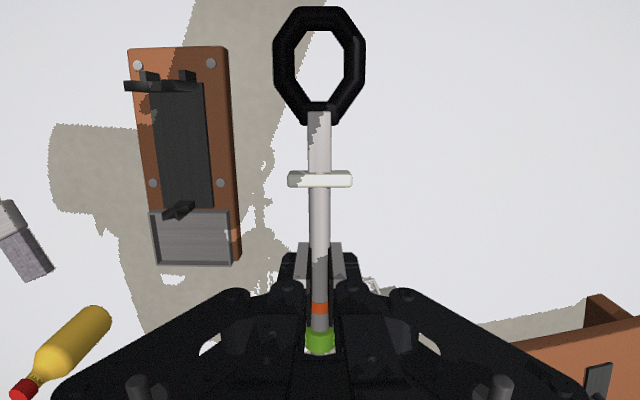

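The cradle is fully in view: screws at (138,66), (211,63), (152,183) and (221,184), fork prongs at (148,80) and (186,80), V at (178,211), tray at (193,238).

```bash
python3 - <<'E'
from h import *
im,d,C=load('wrist','w5')
f=3.3
z=cv2.resize(im[40:270,110:250],None,fx=f,fy=f*.78,interpolation=cv2.INTER_CUBIC); z=np.clip(z.astype(float)*1.6,0,255).astype(np.uint8)
save(z,'w5z.png')
# depth: fork & vee & strip top points
m=np.zeros(d.shape,bool); m[60:225,115:225]=1
P=depthpts(d,C,m); v,u=np.nonzero(m&(d>0))
hi=P[:,2]>.055
print(hi.sum(), P[hi].min(0),P[hi].max(0))
for n,k in (('fork',hi&(v<120)),('vee',hi&(v>160))):
    Q=P[k]; print(n,k.sum(),Q.mean(0).round(4),Q.min(0).round(4),Q.max(0).round(4), 'u',u[k].min(),u[k].max(),'v',v[k].min(),v[k].max())
vis=np.zeros(d.shape+(3,),np.uint8); H=np.zeros(d.shape); H[v,u]=P[:,2]
np.set_printoptions(linewidth=250)
print((H[70:96:1,120:204:3]*1000).astype(int))
print((H[196:222,158:200:2]*1000).astype(int))
E
```

```text
951 [ 0.46928365 -0.19851805  0.055034  ] [ 0.59697263 -0.14410864  0.07926744]
fork 716 [ 0.4779 -0.1663  0.0699] [ 0.4693 -0.1929  0.055 ] [ 0.4851 -0.1441  0.0793] u 123 187 v 79 91
vee 235 [ 0.5907 -0.1893  0.0628] [ 0.5859 -0.1985  0.055 ] [ 0.597  -0.1801  0.0685] u 161 183 v 209 221
[[ 0  1  1 20 20 25 23 20 21 21 20 22 20 20 18 21 21 20 21 21 50 50 47 19 21 19 20 21]
 [ 0  0  0 19 20 20 20 50 49 45 21 21 20 22 21 20 20 20 20 20 50 49 47 40 22 20 21 20]
 [ 0  1  1  0 19 21 21 50 51 47 40 20 20 20 21 21 21 22 21 19 50 50 47 40 34 20 21 20]
 [ 0  0  0  0 21 22 22 50 50 45 39 36 32 22 21 19 20 20 20 20 50 51 46 40 33 24 21 21]
 [ 0  0  1  0 20 21 20 49 49 45 40 37 30 19 19 21 21 21 21 21 50 49 48 41 35 24 21 21]
 [ 0  1  0  0 21 19 20 49 50 47 40 36 30 20 21 21 22 20 20 20 49 49 48 40 33 24 20 21]
 [ 0  1  1  1 21 20 21 50 50 47 42 37 30 20 20 21 22 21 21 20 49 50 47 41 34 25 20 21]
 [ 0  0  0  2 20 19 21 50 49 45 42 36 31 23 21 21 20 21 21 20 49 50 48 42 32 25 21 20]
 [ 0  1  0  1 20 20 20 50 50 47 42 36 30 24 20 21 20 22 19 19 50 48 49 42 33 26 19 21]
 [ 1  1  0  0 22 21 22 51 
[... 2470 characters left out ...]
61 61 62 61 59 53 47 44 40 28 26 26 27]
 [29 29 65 66 64 63 62 59 60 66 65 63 58 53 48 44 31 29 30 30 30]
 [32 33 67 66 64 64 62 60 60 64 66 65 58 53 49 44 32 31 32 34 32]
 [32 32 67 65 63 64 61 60 60 64 68 63 60 54 49 33 32 33 33 33 32]
 [23 23 68 65 64 63 61 60 59 62 67 64 59 54 23 21 22 23 22 24 22]
 [22 23 67 65 65 62 62 61 59 65 67 64 59 54 23 23 22 23 22 22 22]
 [23 21 66 66 65 62 62 61 60 63 67 66 60 21 23 23 22 23 22 23 23]
 [23 22 66 67 65 63 61 62 59 63 67 65 60 22 23 22 22 23 23 22 23]
 [22 22 67 67 66 64 62 23 22 63 66 66 22 23 23 22 23 23 23 23 23]
 [23 23 67 65 64 23 23 23 24 22 65 65 23 22 22 23 23 22 24 22 24]
 [23 23 23 21 21 23 23 22 23 23 22 24 23 22 23 22 23 22 22 23 22]]
```

View pics/w5z.png

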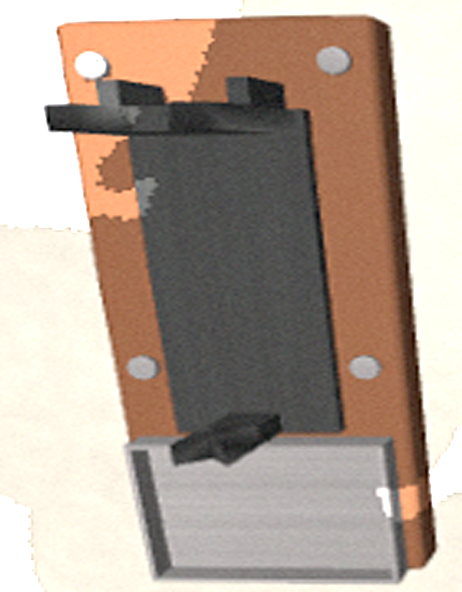

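```bash
cat > cradle.py <<'E'
from h import *
im,d,C=load('wrist','w5')
m=np.zeros(d.shape,bool); m[60:225,115:225]=1
P=depthpts(d,C,m); v,u=np.nonzero(m&(d>0))
yaw=np.radians(-10)
for it in range(4):
    ex=np.array([np.cos(yaw),np.sin(yaw)]); ey=np.array([-ex[1],ex[0]])
    X=P[:,:2]@ex; Y=P[:,:2]@ey
    f=(P[:,2]>.0750)&(v<100); q=lambda a,p:np.percentile(a,p)
    y0,y1=q(Y[f],1.5),q(Y[f],98.5); x0,x1=q(X[f],2),q(X[f],98)
    g=(P[:,2]>.0655)&(v>200); 
    vy0,vy1=q(Y[g],2),q(Y[g],98); vx0,vx1=q(X[g],3),q(X[g],97)
    g2=(P[:,2]>.058)&(v>200)
    print('yaw',np.degrees(yaw).round(2),'fork y',y0.round(4),y1.round(4),(y0+y1)/2,'w',(y1-y0).round(4),'x',x0.round(4),x1.round(4),'| vee y',vy0.round(4),vy1.round(4),(vy0+vy1)/2,'x',vx0.round(4),vx1.round(4))
    fc=ex*(x0+x1)/2+ey*(y0+y1)/2; vc=ex*(vx0+vx1)/2+ey*(vy0+vy1)/2
    dlt=vc-fc; yaw=np.arctan2(dlt[1],dlt[0]); print('fc',fc,'vc',vc,'dist',np.linalg.norm(dlt))
# gap between prongs at top
Yf=np.sort(Y[f]); gi=np.argmax(np.diff(Yf)); print('mouth gap',Yf[gi],Yf[gi+1])
Yl=Y[(P[:,2]>.060)&(P[:,2]<.0628)&(v<100)&(v>80)&(u<165)]; print('floor y',q(Yl,2),q(Yl,98))
# base screws
for n,p in dict(a=(138,66),b=(210.5,63),c=(152,183),d=(221,184)).items():
    print(n,onplane([p],C,.021)[0].round(4))
o=fc+44e-3*ex; o2=vc-72e-3*ex; print('origin from fork',o,'from vee',o2)
E
python3 cradle.py
```

```text
yaw -10.0 fork y -0.1035 -0.0626 -0.08305787847270135 w 0.0409 x 0.4951 0.503 | vee y -0.0928 -0.0752 -0.08402935063519452 x 0.6112 0.6192
fc [ 0.47702857 -0.16845219] vc [ 0.59124231 -0.18957761] dist 0.11615103683287736
yaw -10.48 fork y -0.0993 -0.0584 -0.0788918499697902 w 0.0409 x 0.4958 0.5037 | vee y -0.0877 -0.0701 -0.0788845172055889 x 0.6118 0.6199
fc [ 0.47705412 -0.16846782] vc [ 0.59123422 -0.18957956] dist 0.11611545803795996
yaw -10.48 fork y -0.0994 -0.0585 -0.0789233258617748 w 0.0409 x 0.4958 0.5037 | vee y -0.0877 -0.0701 -0.0789233834720364 x 0.6118 0.6199
fc [ 0.47705415 -0.16846774] vc [ 0.59123416 -0.18957953] dist 0.11611538706572382
yaw -10.48 fork y -0.0994 -0.0585 -0.07892307857078937 w 0.0409 x 0.4958 0.5037 | vee y -0.0877 -0.0701 -0.0789230781181357 x 0.6118 0.6199
fc [ 0.47705415 -0.16846774] vc [ 0.59123416 -0.18957953] dist 0.1161153876232929
mouth gap -0.0890129060848175 -0.06842182500592531
floor y -0.08595266440060813 -0.07640132675207918
a [ 0.4494 -0.2012  0.021 ]
b [ 0.4614 -0.1304  0.021 ]
c [ 0.5638 -0.2236  0.021 ]
d [ 0.5783 -0.1508  0.021 ]
origin from fork [ 0.52032077 -0.1764677 ] from vee [ 0.52043424 -0.17648868]
```

```bash
python3 -c "
from h import *
plan([.5313,-.1776,.20],169.5,6)"
```

```text
pos [ 0.5927 -0.0473  0.2684] yaw 169.87 tilt [-1.030e-02  4.000e-04 -9.999e-01] dyaw -0.37 F [ 0.13 -0.38 -2.12] gap 0.086 t 8.95
[0.0062, -0.0232, 0.0114, 0.0621], [0.0062, -0.0232, 0.0114, 0.0621], [0.0062, -0.0232, 0.0114, 0.0621], [0.0062, -0.0232, 0.0114, 0.0621], [0.0061, -0.0232, 0.0114, 0.0621]
[0.0061, -0.0232, 0.0114, 0.0621],
```

Request:
apply_moves([
  [[0.004,-0.015,0.006,0],[0.006,-0.023,0.011,0.1],[0.006,-0.023,0.011,0.1],[0.006,-0.023,0.011,0.1],[0.006,-0.02,0.011,0]],
])

```text
t: 9.45
tcp_pos: [0.5438, -0.1413, 0.2165]
tool_rot: [0.083, 0.997, 0.0, -0.005]
force: [-0.1, 0.7, -1.2]
finger_gap: 0.084
```

Request:
apply_moves([
  [[0.006,-0.015,0.008,0],[0,-0.005,0.004,0],[0,0,0,0],[0,0,0,0]],
])

```text
t: 9.85
tcp_pos: [0.5304, -0.1598, 0.2014]
tool_rot: [0.083, 0.997, 0.001, -0.009]
force: [-0.0, 0.4, -1.7]
finger_gap: 0.087
```

```bash
python3 -c "
from h import *
plan([.5313,-.1776,.16],169.5,2)
shot('wrist','w6')"; python3 heldpose.py w6 | head -6
```

```text
pos [ 0.5304 -0.1598  0.2014] yaw 170.49 tilt [-0.0176  0.0042 -0.9998] dyaw -0.99 F [-0.03  0.35 -1.71] gap 0.087 t 9.85
[-0.0019, -0.0087, 0.0207, 0.4947], [-0.002, -0.0087, 0.0207, 0.4947], 
loop top tool [ 0.1064 -0.0011  0.0635] world [ 0.4242 -0.1428  0.1398]
loop bot tool [ 0.0708 -0.0012  0.0617] world [ 0.4592 -0.1488  0.1409]
sleeve tool [ 0.0566 -0.0008  0.061 ] world [ 0.4733 -0.1511  0.1414]
lug tool [ 0.0432 -0.0012  0.0597] world [ 0.4866 -0.1534  0.1425]
stem tool [ 0.0258 -0.001   0.0602] world [ 0.5037 -0.1563  0.1417]
band tool [-0.0198 -0.0011  0.0581] world [ 0.5489 -0.1639  0.1429]
```

View pics/w6.png

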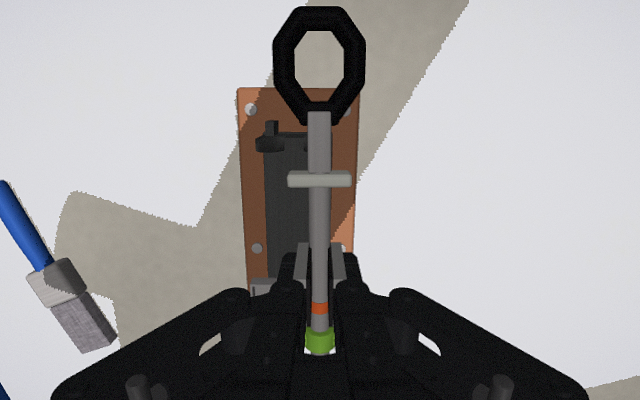

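Same grasp as before. The cam is now over the cradle, still about 17 mm to the +y side of the fork (prong at (270,138)).

Request:
apply_moves([
  [[-0.001,-0.006,0,0.4],[-0.003,-0.008,0,0.6],[-0.001,-0.004,0,0],[0,0,0,0],[0,0,0,0]],
])

```text
t: 10.4
tcp_pos: [0.5346, -0.1786, 0.2029]
tool_rot: [0.09, 0.996, 0.0, -0.007]
force: [0.4, 0.2, -0.8]
finger_gap: 0.083
```

Request:
apply_moves([
  [[0,0,0.01,0],[0,0,0.015,0],[0,0,0.01,0],[0,0,0,0],[0,0,0,0]],
])

```text
t: 10.9
tcp_pos: [0.5338, -0.1781, 0.1652]
tool_rot: [0.09, 0.996, 0.001, -0.007]
force: [0.0, -0.0, -2.1]
finger_gap: 0.086
```

```bash
python3 -c "
from h import *
plan([.5313,-.1776,.16],169.5,2)
shot('wrist','w7')"; python3 heldpose.py w7 | head -6
```

```text
pos [ 0.5338 -0.1781  0.1652] yaw 169.63 tilt [-0.0142  0.0026 -0.9999] dyaw -0.13 F [ 0.   -0.04 -2.12] gap 0.086 t 10.9
[0.0013, -0.0, 0.0026, 0.0636], [0.0013, -0.0, 0.0026, 0.0636], 
loop top tool [ 0.1063 -0.0007  0.0634] world [ 0.4281 -0.1597  0.1033]
loop bot tool [ 0.0709 -0.001   0.0618] world [ 0.463  -0.1661  0.1044]
sleeve tool [ 0.0566 -0.0008  0.061 ] world [ 0.4771 -0.1687  0.105 ]
lug tool [ 0.0432 -0.0008  0.0597] world [ 0.4904 -0.1711  0.1062]
stem tool [ 0.0259 -0.0008  0.06  ] world [ 0.5075 -0.1742  0.1055]
band tool [-0.0197 -0.0013  0.058 ] world [ 0.5523 -0.1825  0.1069]
```

View pics/w7.png

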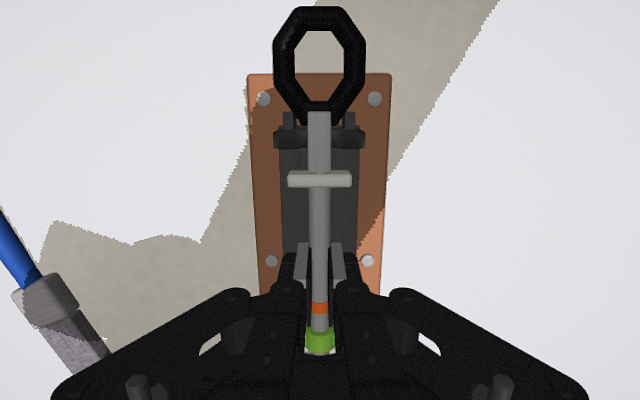

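The stem lies midway between the fork prongs (275 to 364, centre about 320), and the lug is about 7 mm ahead of the fork. I lower it now.

Request:
apply_moves([
  [[0,0,0.008,0],[0,0,0.008,0],[0,0,0.006,0],[0,0,0.002,0],[0,0,0,0]],
])

```text
t: 11.45
tcp_pos: [0.534, -0.1782, 0.14]
tool_rot: [0.09, 0.996, 0.0, -0.006]
force: [0.1, -0.6, -1.5]
finger_gap: 0.088
```

```bash
python3 -c "
from h import *
plan([.5338,-.1781,.132],169.5,2)
shot('wrist','w8')"; python3 heldpose.py w8 | head -6
```

```text
pos [ 0.534  -0.1782  0.14  ] yaw 169.63 tilt [-0.0126  0.0017 -0.9999] dyaw -0.13 F [ 0.12 -0.62 -1.5 ] gap 0.088 t 11.45
[0.0001, 0.0, 0.004, 0.0647], [0.0001, 0.0, 0.004, 0.0647], 
loop top tool [ 0.1064 -0.0009  0.0634] world [ 0.4284 -0.1599  0.0779]
loop bot tool [ 0.0711 -0.0008  0.0618] world [ 0.4632 -0.1663  0.0791]
sleeve tool [ 0.0566 -0.001   0.061 ] world [ 0.4774 -0.1689  0.0798]
lug tool [ 0.0432 -0.0012  0.0597] world [ 0.4906 -0.1713  0.0808]
stem tool [ 0.0259 -0.0012  0.0601] world [ 0.5076 -0.1745  0.0802]
band tool [-0.02   -0.0011  0.058 ] world [ 0.5527 -0.1827  0.0817]
```

View pics/w8.png

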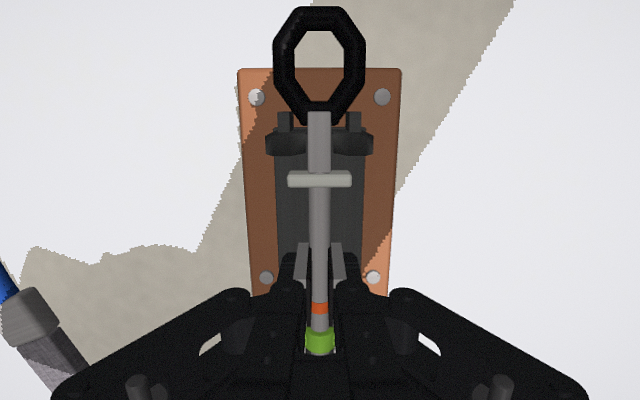

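The stem is entering the fork centrally (fork 265 to 373, stem 320). I lower gently and watch the force.

Request:
apply_moves([
  [[0,0,0.002,0],[0,0,0.002,0],[0,0,0.001,0]],
])

```text
t: 11.8
tcp_pos: [0.5344, -0.1785, 0.1354]
tool_rot: [0.09, 0.996, -0.0, -0.006]
force: [0.1, -0.1, -1.7]
finger_gap: 0.087
```

Request:
apply_moves([
  [[0,0,0.001,0],[0,0,0.001,0],[0,0,0,0]],
])

```text
t: 12.1
tcp_pos: [0.5344, -0.1785, 0.1333]
tool_rot: [0.09, 0.996, -0.0, -0.005]
force: [0.9, -1.1, -1.5]
finger_gap: 0.088
```

Request:
apply_moves([
  [[0,0,0.001,0],[0,0,0.001,0],[0,0,0,0]],
])

```text
t: 12.4
tcp_pos: [0.5346, -0.1786, 0.1316]
tool_rot: [0.09, 0.996, -0.0, -0.005]
force: [-0.1, -0.2, 0.3]
finger_gap: 0.087
```

Request:
apply_moves([
  [[0,0,0.0005,0],[0,0,0,0]],
])

```text
t: 12.6
tcp_pos: [0.5346, -0.1786, 0.1315]
tool_rot: [0.09, 0.996, -0.0, -0.005]
force: [-0.8, 0.3, 0.9]
finger_gap: 0.085
```

Request:
apply_moves([
  [[0,0,0,0],[0,0,0,0],[0,0,0,0],[0,0,0,0],[0,0,0,0]],
], fingers=0.45)

```text
t: 13.1
tcp_pos: [0.5352, -0.1789, 0.1317]
tool_rot: [0.09, 0.996, -0.001, -0.004]
force: [0.4, 0.0, -0.4]
finger_gap: 0.451
```

```bash
python3 -c "
from h import *
plan([.5338,-.1781,.132],169.5,2)
shot('wrist','w9')"; python3 heldpose.py w9 | head -6
```

```text
pos [ 0.5352 -0.1789  0.1317] yaw 169.63 tilt [-8.6e-03 -5.0e-04 -1.0e+00] dyaw -0.13 F [ 0.4   0.01 -0.38] gap 0.451 t 13.1
[0.0007, 0.0003, -0.0002, 0.0642], [0.0007, 0.0003, -0.0002, 0.0642], 
loop top tool [ 0.1059 -0.0007  0.0614] world [ 0.4304 -0.1608  0.0712]
loop bot tool [ 0.0711 -0.0012  0.0603] world [ 0.4646 -0.1671  0.0719]
sleeve tool [ 0.0567 -0.0012  0.06  ] world [ 0.4787 -0.1697  0.0721]
lug tool [ 0.0434 -0.0008  0.0591] world [ 0.4919 -0.1721  0.073 ]
stem tool [ 0.0258 -0.0012  0.06  ] world [ 0.509  -0.1753  0.0719]
band tool [-0.0208 -0.0011  0.0592] world [ 0.555  -0.1838  0.0723]
```

View pics/w9.png

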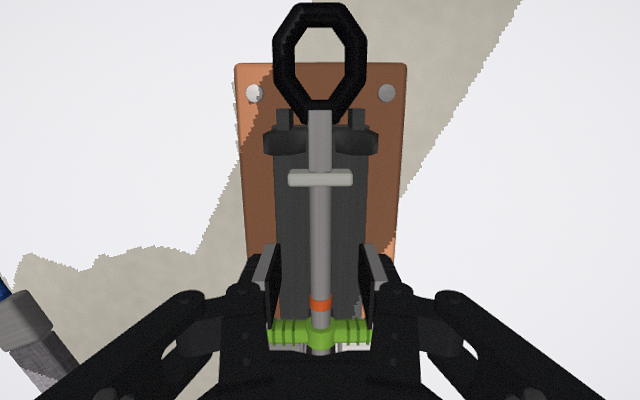

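The cam is seated and level, with the stem in the slot, the lug (320,178) ahead of the fork, and the fingers clear on both sides (280/362). I lift away and move ahead of the trigger.

Request:
apply_moves([
  [[0,0,-0.005,0],[0,0,-0.015,0],[0,0,-0.02,0],[0,0,-0.02,0],[0,0,-0.01,0]],
])

```text
t: 13.65
tcp_pos: [0.5348, -0.1784, 0.203]
tool_rot: [0.09, 0.996, 0.0, -0.007]
force: [0.3, 0.4, -0.3]
finger_gap: 0.451
```

Request:
apply_moves([
  [[0,0,0,0],[0,0,0,0]],
])

```text
t: 13.85
tcp_pos: [0.5353, -0.1786, 0.2045]
tool_rot: [0.09, 0.996, -0.0, -0.005]
force: [0.2, -0.0, -1.0]
finger_gap: 0.45
```

```bash
python3 -c "
from h import *
plan([.5959,-.1896,.20],169.5,4)
shot('wrist','w10')"
```

```text
pos [ 0.5353 -0.1786  0.2045] yaw 169.63 tilt [-9.9e-03  2.0e-04 -1.0e+00] dyaw -0.13 F [ 0.23 -0.03 -1.05] gap 0.45 t 13.85
[-0.0154, 0.0, 0.0011, 0.0322], [-0.0154, 0.0, 0.0011, 0.0322], [-0.0154, 0.0, 0.0011, 0.0322], [-0.0154, 0.0001, 0.0011, 0.0322],
```

View pics/w10.png

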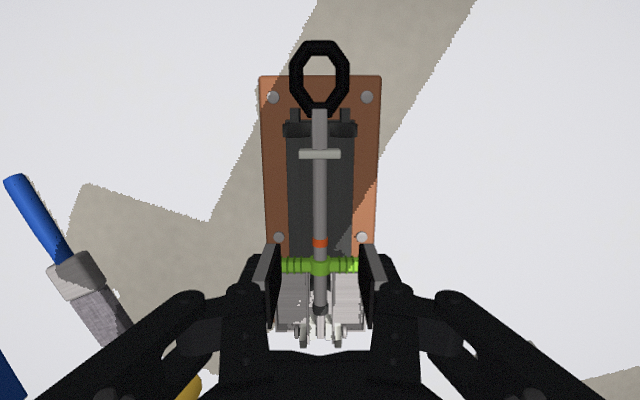

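The cam stays seated: band (320,243), trigger (320,266), head over the tray at (320,325). Now I go forward above the gap between trigger and lobes.

Request:
apply_moves([
  [[-0.008,0,0,0],[-0.015,0,0,0.1],[-0.018,0,0,0],[-0.014,0,0,0],[-0.005,0,0,0]],
], fingers=0.4)

```text
t: 14.4
tcp_pos: [0.5955, -0.1892, 0.1988]
tool_rot: [0.092, 0.996, 0.001, -0.009]
force: [0.2, -0.1, -0.2]
finger_gap: 0.404
```

Request:
apply_moves([
  [[0,0,0,0],[0,0,0,0]],
])

```text
t: 14.6
tcp_pos: [0.5955, -0.1889, 0.197]
tool_rot: [0.092, 0.996, 0.002, -0.01]
force: [-0.5, 0.8, 0.0]
finger_gap: 0.395
```

```bash
python3 -c "
from h import *
plan([.5959,-.1896,.16],169.5,2)
shot('wrist','w11')"
```

```text
pos [ 0.5955 -0.1889  0.197 ] yaw 169.5 tilt [-0.0199  0.0058 -0.9998] dyaw 0.0 F [-0.47  0.8   0.02] gap 0.395 t 14.6
[-0.0002, -0.0003, 0.0185, -0.0022], [-0.0002, -0.0003, 0.0185, -0.0022],
```

View pics/w11.png

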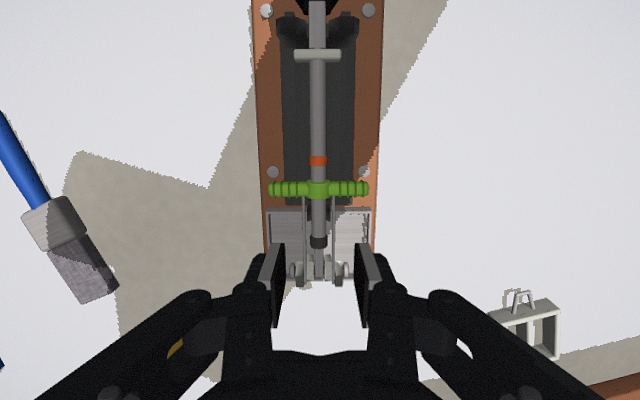

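The picture has band (318,160), trigger (318,189), black collar (318,242) and axle parts (320,270). I measure these before descending.

```bash
cat > trig.py <<'E'
from h import *
import sys
EX=np.array([.9833,-.1819]);EY=np.array([.1819,.9833])
def run(tag,r=(0,300),cc=(255,385)):
    im,d,C=load('wrist',tag); h,s,v=cv2.split(cv2.cvtColor(im,cv2.COLOR_RGB2HSV)); m0=np.zeros(h.shape,bool); m0[r[0]:r[1],cc[0]:cc[1]]=1
    b=m0&(h<15)&(s>150)&(v>90); b[:, :305]=0; b[:,336:]=0
    l=m0&(h>30)&(h<50)&(s>120)
    n,lab,st,ce=cv2.connectedComponentsWithStats(b.astype(np.uint8)); k=1+np.argmax(st[1:,4]); b=lab==k
    f=lambda P:np.c_[P[:,:2]@EX,P[:,:2]@EY,P[:,2]]
    vv,u=np.nonzero(b); print('band px',u.mean(),vv.mean(),vv.min(),vv.max(),u.min(),u.max())
    B=f(depthpts(d,C,b)); L=f(depthpts(d,C,l))
    print('band X',np.percentile(B[:,0],[3,50,97]).round(4),'z',np.median(B[:,2]).round(4),'Xmid plane', f(onplane([(u.mean(),vv.mean())],C,.0715))[0].round(4))
    print('trig X',np.percentile(L[:,0],[2,50,98]).round(4),'Y',np.percentile(L[:,1],[1,50,99]).round(4),'z',np.percentile(L[:,2],[5,50,95]).round(4))
    wing=L[(np.abs(L[:,1]-np.median(L[:,1]))>.013)]; top=wing[wing[:,2]>np.percentile(wing[:,2],50)]; print('wing top X',np.percentile(wing[:,0],[3,97]).round(4),np.percentile(top[:,0],[3,97]).round(4))
    return im,d,C,f
if __name__=='__main__':
    im,d,C,f=run(sys.argv[1])
E
python3 - <<'E'
from trig import *
im,d,C,f=run('w11')
for n,(r0,r1,c0,c1) in {'lug':(52,60,298,340),'collar':(238,246,312,324),'lobeL':(262,275,288,300),'lobeR':(262,275,338,350)}.items():
    m=np.zeros(d.shape,bool); m[r0:r1,c0:c1]=1; P=f(depthpts(d,C,m)); P=P[P[:,2]>.055]; print(n,np.percentile(P[:,0],[3,50,97]).round(4),np.median(P,0).round(4))
E
```

```text
band px 317.9872611464968 160.70063694267515 156 165 310 326
band X [0.5755 0.5783 0.5809] z 0.0718 Xmid plane [ 0.5782 -0.079   0.0715]
trig X [0.592  0.5963 0.6023] Y [-0.1107 -0.0791 -0.0477] z [0.0668 0.0719 0.0754]
wing top X [0.5926 0.6019] [0.5931 0.6128]
lug [0.5144 0.5164 0.5182] [ 0.5164 -0.0785  0.073 ]
collar [0.6303 0.6329 0.6356] [ 0.6329 -0.0795  0.0725]
lobeL [0.6512 0.6528 0.6574] [ 0.6528 -0.0961  0.0714]
lobeR [0.6512 0.6525 0.6578] [ 0.6525 -0.0616  0.0714]
```

Request:
apply_moves([
  [[-0.003,-0.001,0.012,0],[0,0,0.018,0],[0,0,0.015,0],[0,0,0.008,0],[0,0,0,0]],
])

```text
t: 15.15
tcp_pos: [0.5951, -0.1899, 0.1403]
tool_rot: [0.092, 0.996, 0.002, -0.011]
force: [-1.0, -0.1, -0.3]
finger_gap: 0.4
```

```bash
python3 -c "
from h import *
plan([.598,-.190,.126],169.5,2)
shot('wrist','w12')"
```

```text
pos [ 0.5951 -0.1899  0.1403] yaw 169.44 tilt [-0.022   0.0068 -0.9997] dyaw 0.06 F [-0.96 -0.06 -0.34] gap 0.4 t 15.15
[-0.0014, 0.0002, 0.0072, -0.0301], [-0.0014, 0.0002, 0.0072, -0.0301],
```

View pics/w12.png

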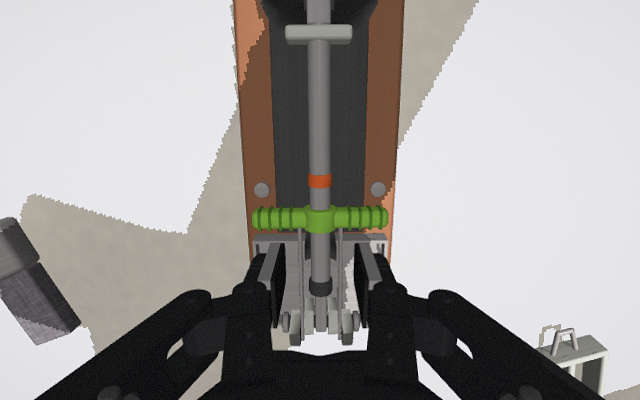

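The fingers straddle the stem ahead of the trigger (218), outside the rods, with the lobes behind them. I go down the last 14 mm.

Request:
apply_moves([
  [[-0.002,0,0.006,0],[0,0,0.006,0],[0,0,0.002,0],[0,0,0,0]],
])

```text
t: 15.6
tcp_pos: [0.5981, -0.1909, 0.1273]
tool_rot: [0.092, 0.996, 0.002, -0.009]
force: [-0.3, 1.2, 0.7]
finger_gap: 0.4
```

```bash
python3 -c "
from h import *
plan([.598,-.190,.126],169.5,2)
shot('wrist','w13')"; python3 trig.py w13
```

```text
pos [ 0.5981 -0.1909  0.1273] yaw 169.44 tilt [-0.0183  0.0049 -0.9998] dyaw 0.06 F [-0.29  1.17  0.71] gap 0.4 t 15.6
[0.0001, 0.0004, 0.0006, -0.0308], [0.0001, 0.0004, 0.0006, -0.0308], 
band px 320.4820936639118 179.74931129476585 171 187 308 333
band X [0.5755 0.5782 0.581 ] z 0.0717 Xmid plane [ 0.5782 -0.0793  0.0715]
trig X [0.592  0.5958 0.602 ] Y [-0.1074 -0.08   -0.0521] z [0.0658 0.072  0.0752]
wing top X [0.5926 0.6016] [0.593  0.6014]
```

View pics/w13.png

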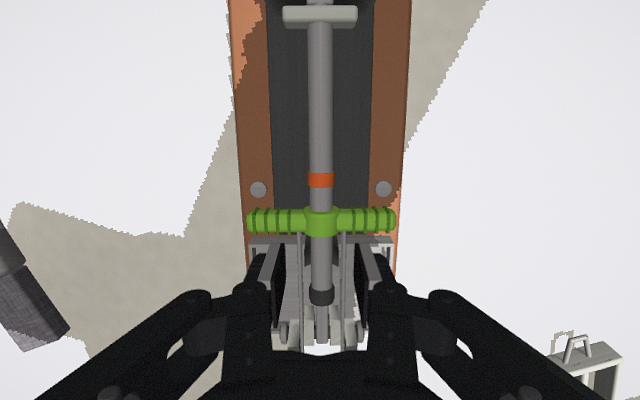

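The fingers are at trigger height with their lower parts still ahead of the bar. I pull back in small steps.

Request:
apply_moves([
  [[0.003,0,0,0],[0.004,0,0,0],[0.004,0,0,0],[0.004,0,0,0],[0.001,0,0,0]],
])

```text
t: 16.15
tcp_pos: [0.582, -0.188, 0.1289]
tool_rot: [0.092, 0.996, 0.001, -0.008]
force: [1.7, -0.6, -1.3]
finger_gap: 0.397
```

```bash
python3 -c "
from h import *
plan([.598,-.190,.126],169.5,2)
shot('wrist','w14')"; python3 trig.py w14
```

```text
pos [ 0.582  -0.188   0.1289] yaw 169.44 tilt [-0.0148  0.0033 -0.9999] dyaw 0.06 F [ 1.75 -0.6  -1.34] gap 0.397 t 16.15
[-0.008, 0.0005, 0.0014, -0.0302], [-0.008, 0.0005, 0.0014, -0.0302], 
band px 321.4811594202898 200.23768115942028 192 207 309 334
band X [0.5688 0.5714 0.5742] z 0.0717 Xmid plane [ 0.5714 -0.0791  0.0715]
trig X [0.5853 0.5889 0.5952] Y [-0.1083 -0.0802 -0.0513] z [0.0655 0.072  0.0752]
wing top X [0.5859 0.5947] [0.5862 0.5948]
```

View pics/w14.png

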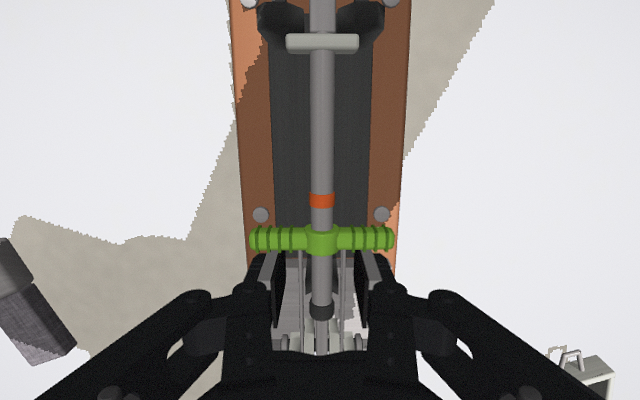

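Contact is made. The cam slid back about 7 mm towards the fork with the trigger still at rest (gap from band to trigger edge unchanged at 14 mm). I keep pulling.

Request:
apply_moves([
  [[0.003,0,0.001,0],[0.003,0,0.001,0],[0.003,0,0,0],[0.003,0,0,0],[0,0,0,0]],
])

```text
t: 16.7
tcp_pos: [0.5764, -0.1876, 0.1293]
tool_rot: [0.093, 0.996, -0.001, 0.002]
force: [4.7, 0.9, -0.8]
finger_gap: 0.395
```

```bash
python3 -c "
from h import *
plan([.598,-.190,.126],169.5,2)
shot('wrist','w15')"; python3 trig.py w15
```

```text
pos [ 0.5764 -0.1876  0.1293] yaw 169.32 tilt [ 0.0042 -0.003  -1.    ] dyaw 0.18 F [ 4.65  0.92 -0.81] gap 0.395 t 16.7
[-0.0108, 0.0008, 0.0016, -0.0906], [-0.0108, 0.0008, 0.0016, -0.0906], 
band px 321.9759036144578 207.28614457831324 198 215 310 334
band X [0.5671 0.5698 0.5728] z 0.0723 Xmid plane [ 0.57   -0.0796  0.0715]
trig X [0.581  0.5845 0.5909] Y [-0.1091 -0.0805 -0.0523] z [0.0661 0.0725 0.0759]
wing top X [0.5815 0.5904] [0.582  0.5905]
```

View pics/w15.png

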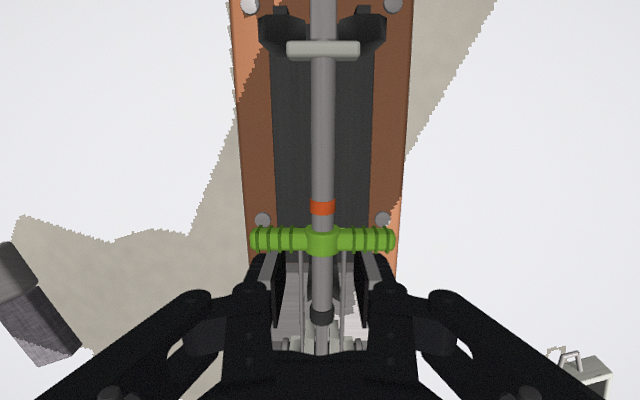

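The lug is now at the fork (band X 0.570, as predicted) and the trigger has travelled about 3 mm. 11 mm remain.

Request:
apply_moves([
  [[0.004,0,0.001,0],[0.004,0,0,0],[0.004,0,0,0],[0.004,0,0,0]],
])

```text
t: 17.15
tcp_pos: [0.567, -0.1861, 0.1298]
tool_rot: [0.095, 0.995, -0.003, 0.011]
force: [7.7, -0.1, -2.2]
finger_gap: 0.397
```

```bash
python3 -c "
from h import *
plan([.598,-.190,.126],169.5,2)
shot('wrist','w16')
plan([.598,-.190,.126],169.5,2)"; python3 trig.py w16
```

```text
pos [ 0.567  -0.1861  0.1298] yaw 169.13 tilt [ 0.0211 -0.0078 -0.9997] dyaw 0.37 F [ 7.73 -0.12 -2.23] gap 0.397 t 17.15
[-0.0156, 0.001, 0.0019, -0.1853], [-0.0156, 0.001, 0.0019, -0.1853], 
pos [ 0.5666 -0.186   0.1298] yaw 169.13 tilt [ 0.0206 -0.0076 -0.9998] dyaw 0.37 F [ 6.33  1.36 -1.32] gap 0.399 t 17.2
[-0.0158, 0.001, 0.0019, -0.1864], [-0.0158, 0.001, 0.0019, -0.1864], 
band px 321.96321070234114 225.30769230769232 216 232 310 334
band X [0.567  0.5696 0.5722] z 0.0725 Xmid plane [ 0.5699 -0.0799  0.0715]
trig X [0.5725 0.576  0.5823] Y [-0.1093 -0.0812 -0.0528] z [0.0666 0.0729 0.0762]
wing top X [0.573  0.5819] [0.5737 0.5819]
```

Request:
apply_moves([
  [[0.004,0,0.001,0],[0.004,0,0,0]],
])

```text
t: 17.4
tcp_pos: [0.5634, -0.1857, 0.13]
tool_rot: [0.096, 0.995, -0.004, 0.017]
force: [9.1, 1.0, -1.7]
finger_gap: 0.401
```

```bash
python3 -c "
from h import *
shot('wrist','w17')
plan([.598,-.190,.126],169.5,2)
shot('wrist','w18')
plan([.598,-.190,.126],169.5,2)"; python3 trig.py w17;python3 trig.py w18
```

```text
pos [ 0.563  -0.1856  0.1301] yaw 168.99 tilt [ 0.0329 -0.0113 -0.9994] dyaw 0.51 F [ 8.05  1.01 -0.97] gap 0.401 t 17.45
[-0.0176, 0.0012, 0.002, -0.2571], [-0.0176, 0.0011, 0.002, -0.2571], 
pos [ 0.5631 -0.1856  0.13  ] yaw 168.99 tilt [ 0.0324 -0.0112 -0.9994] dyaw 0.51 F [ 8.31  2.16 -2.09] gap 0.403 t 17.5
[-0.0176, 0.0012, 0.002, -0.2542], [-0.0176, 0.0011, 0.002, -0.2542], 
band px 322.11724137931037 228.42758620689656 222 232 310 334
band X [0.567  0.5682 0.5695] z 0.0726 Xmid plane [ 0.5685 -0.0801  0.0715]
trig X [0.5697 0.5731 0.5795] Y [-0.1096 -0.0815 -0.0531] z [0.0665 0.073  0.0763]
wing top X [0.5701 0.5791] [0.5707 0.5791]
band px 322.0314960629921 228.82677165354332 223 232 310 334
band X [0.5668 0.568  0.5692] z 0.0726 Xmid plane [ 0.5683 -0.0801  0.0715]
trig X [0.5693 0.5727 0.5791] Y [-0.1097 -0.0814 -0.053 ] z [0.0666 0.073  0.0763]
wing top X [0.5698 0.5786] [0.5703 0.5789]
```

View pics/w18.png

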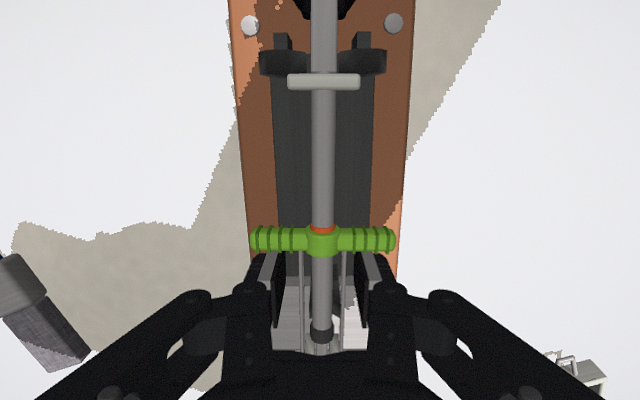

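The trigger's back edge covers the front of the orange band, at about (322,232), and the band is visible behind it from 223 to 232. I hold there, watch for drift, and check the cam is still seated.

```bash
python3 - <<'E'
from trig import *
for i in range(11):
    s=manip.sense(); im,d=manip.snapshot('scene' if i==5 else 'wrist')
    if i==5: save(im,'s19.png')
    print(s['t'],s['tcp_pos'].round(4),s['force'].round(1))
shot('wrist','w20'); im,d,C,f=run('w20')
for n,(r0,r1,c0,c1) in {'sleeve':(30,65,316,330),'lug':(76,86,290,355),'stem':(100,215,318,327),'stem front':(262,320,319,324),'base':(120,200,245,265),'forktop':(52,66,262,290)}.items():
    m=np.zeros(d.shape,bool); m[r0:r1,c0:c1]=1; P=f(depthpts(d,C,m)); print(n,np.percentile(P[:,0],[3,97]).round(4),np.median(P,0).round(4))
E
```

```text
17.5 [ 0.5631 -0.1856  0.13  ] [ 8.3  2.2 -2.1]
17.55 [ 0.5631 -0.1856  0.1299] [ 7.2  0.6 -0.9]
17.6 [ 0.5632 -0.1856  0.1299] [ 7.9  1.7 -1.5]
17.65 [ 0.5632 -0.1856  0.1299] [ 7.8  1.4 -1.7]
17.7 [ 0.5632 -0.1856  0.1299] [ 7.5  1.  -0.4]
17.75 [ 0.5632 -0.1856  0.1299] [ 7.1  1.2 -0.6]
17.8 [ 0.5632 -0.1856  0.1299] [ 7.6  0.1 -1.2]
17.85 [ 0.5632 -0.1856  0.1299] [ 7.4  0.8 -0.7]
17.9 [ 0.5632 -0.1857  0.1299] [ 7.7  0.7 -0.3]
17.95 [ 0.5632 -0.1856  0.1299] [ 7.8  1.6 -0.2]
18.0 [ 0.5632 -0.1856  0.1299] [ 7.8  0.6 -1.9]
band px 321.96923076923076 228.76923076923077 223 232 310 334
band X [0.5669 0.5681 0.5693] z 0.0726 Xmid plane [ 0.5684 -0.0801  0.0715]
trig X [0.5694 0.5729 0.5792] Y [-0.1097 -0.0815 -0.053 ] z [0.0664 0.0729 0.0762]
wing top X [0.5699 0.5788] [0.5706 0.5789]
sleeve [0.4897 0.5009] [ 0.4952 -0.0792  0.0721]
lug [0.5054 0.5087] [ 0.507  -0.0796  0.0732]
stem [0.5152 0.5596] [ 0.5363 -0.0799  0.0724]
stem front [0.5849 0.6149] [ 0.5993 -0.0808  0.0733]
base [0.5266 0.5702] [ 0.5476 -0.1183  0.021 ]
forktop [0.4972 0.5017] [ 0.4994 -0.0961  0.0769]
```

View pics/s19.png

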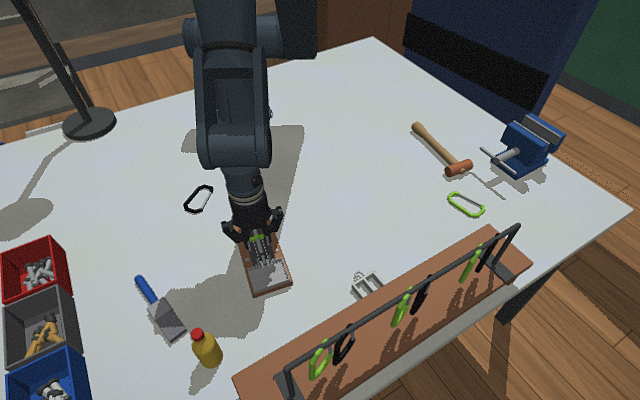

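It is steady: about 7.8 N of push, no drift, the cam seated to about 1 mm, the bystanders unmoved. I hand in.

```bash
python3 -c "
from h import *
print(manip.sign_off())"
```

```text
the job is handed in; nothing more can be done
None
```

I seated the cam in the cradle, let go of it, and drew the trigger back onto the orange band. I handed the job in at about 18 s with the fingers still holding the trigger there. The sign-off gives no verdict, so the checks below are my own measurements.

- **Seating:** I took the cam by its bare stem and lowered it until the force rose by about 2 N. When I opened the fingers it lay level, its lug about 8 mm ahead of the fork. After the pull the lug was back at the fork. Stem heights came within about 1–2 mm of the seated values, and the cam's direction was within about 0.02 rad of the cradle's. I did not measure the axle height directly.
- **Trigger:** I pushed both wings from the head side with the fingers straddling the stem. The last picture puts the trigger's back edge about 0.5 mm from the middle of the band. It held steady there for 0.6 s against a push of about 7–8 N.
- **Bystanders:** They looked unmoved in the last scene picture. I judged this by eye and did not measure them.
- **Disagreement:** The two ways of measuring the cradle's sideways position differed by about 1.3 mm (fork and V against the base screws), and depth heights read about 1 mm high. Both were within the slack of the fit, and the stem went into the fork without trouble.

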